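# Change over the bench shaker: unlock the clamp, fit the matching adapter plate, lock it

### The job

Fit the bench shaker with the one adapter plate whose two holes match its dowel pins. Pull the clamp's locking bat out along its length, flip it towards the shaker's front, the side nearest the robot, and let it drop into its notch so that the clamp finger stands raised; then put the matching plate over the pins so that it lies flat on the deck, and pull the bat out again and flip it back into its first notch, so that the clamp finger lies over the plate. At the end the other two plates lie on the bench, and the other bench things stay standing where they are.

Things in the scene. Friction and masses are not known exactly. Their poses are not given: they have to be found in the camera images.
- shaker: Bench shaker fixed to the bench, white housing 250 (x) x 200 (y) x 70 mm. Origin: centre of its underside on the bench; its own +x points away from its front face (the front, -x, roughly faces the robot), z up. On top lies an aluminium deck 104 (x) x 176 (y) mm, top 80 mm above the bench, and in front of the deck the clamp with its bat. Its yaw varies by about 0.25 rad.
- deck_centre (a point): Centre of the deck's top face, 80 mm above the bench, at (30, 0, 80) mm in the shaker's frame, same axes as the shaker. Two upright steel dowel pins, 12 mm thick and 16 mm tall with chamfered tips, stand at 50 mm to either side of it along the shaker's y (100 mm apart).
- clamp_pivot (a point): The clamp's hinge axis, at (-75, 0, 100) mm in the shaker's frame, same axes as the shaker. The hinge runs along the shaker's y between two dark cheek plates (outer faces 22.5 mm either side of the centre, tops 15 mm above the pivot). A dark steel gate, 28 mm wide, rises to 41 mm from the pivot between the two notches.
- clamp (a joint): Angle of the clamp about its hinge, rad; bat and finger turn together. 0 (start): locked, the bat leans 0.4 rad from vertical to the shaker's +x, over the deck. 1.0 (end stop): open, the bat leans 0.6 rad to -x. With the bat in, the gate holds it within about 0.09 rad of 0 or 1.0; in between it moves only with the bat pulled out. Light friction (0.06 N m); it stays where left.
- clamp_foot (a point): Middle of the rubber foot (50 mm wide, 12 mm thick) on the clamp finger, 70 mm from the hinge axis; the finger ends at 78 mm. Locked, the finger is level, points to the shaker's +x, and its foot lies 2 mm above a seated plate's top, reaching 13 mm in over the plate's edge. Open, it is raised by 1.0 rad and stands about 15 mm clear of the plate's edge.
- bat (a joint): How far the bat is pulled out along its own length, m: 0 fully in, 0.014 end stop. A spring pulls it in with about 4 N at 0 and 7.5 N at the end stop. It must be out by 10 mm or more to pass the gate between the two notches; when let go at either end it springs back to 0.
- bat_head (a point): Centre of the flat-sided head on the tip of the steel toggle bat, in the shaker's middle plane, 92 mm from the clamp's hinge axis with the bat in (106 mm fully out). The head is 24 mm (shaker x) by 18 mm (along the hinge) and 40 mm along the bat; the stem below it is 10 to 12 mm thick. Grip its two flat sides from above, fingers closing along the hinge (the shaker's y); the head can turn between them.
- plate_a: Loose aluminium adapter plate, 80 (x) x 145 (y) x 12 mm, 0.3 to 0.55 kg, lying flat on the bench. Origin: centre of its underside, z up. In its middle stands a black grip bar, 40 (x) x 14 (y) mm, from the plate's top (12 mm) up to 57 mm above the underside. Two through holes, 15 mm in diameter, on its long centre line at (0, -50) and (0, +50) mm. It fits either way round.
- plate_b: As plate_a in outline, size, grip bar and origin, but its two 15 mm holes are at (0, -35) and (0, +35) mm.
- plate_c: As plate_a in outline, size, grip bar and origin, but its two 15 mm holes are set diagonally, at (+20, -50) and (-20, +50) mm.
- media_bottle: Bystander: clear bottle with a blue cap, 72 mm in diameter, about 160 mm tall. Origin: centre of its underside.
- wash_bottle: Bystander: white bottle, 64 mm in diameter, about 140 mm tall. Origin: centre of its underside.
- tube_rack: Bystander: blue rack with eight capped tubes, 80 x 130 x 81 mm. Origin: centre of its underside.
- tip_box: Bystander: grey box with a clear lid, 87 x 122 x 70 mm. Origin: centre of its underside.
- beaker: Bystander: glass beaker, 72 mm in diameter, 90 mm tall. Origin: centre of its underside.
- jar: Bystander: amber jar, 80 mm in diameter, about 80 mm tall. Origin: centre of its underside.
Mind the look-alikes: they are no part of the job. What is shaped like the plate_b but green is not meant.

How it is judged:
On the way, in this order (a step that is already met when the one before it is completed fails the run):
1. the bat is flipped to the open notch and in again, the clamp finger raised (value of joint clamp above 0.85 rad and value of joint bat below 0.004 m), for 0.2 s.
2. with the clamp open, the matching plate lies flat on the deck over both pins (value of joint clamp above 0.85 rad and horizontal distance between plate_a and deck_centre below 0.005 m and z of plate_a in the frame of deck_centre below 0.003 m and angle between the y axis of plate_a and the y axis of deck_centre, either way round below 0.08 rad), for 0.2 s.
3. the bat is flipped back to the locked notch and in again (value of joint clamp below 0.15 rad and value of joint bat below 0.004 m), for 0.2 s.
At the end, for the whole second after the job is handed in: The bat is fully in (within 4 mm) in its locked notch (clamp angle under 0.15 rad); plate_a lies at rest flat on the deck over both pins (underside within 3 mm of the deck, centre within 5 mm, long sides within 0.08 rad); plate_b and plate_c lie flat on the bench (all of step 3 and horizontal distance between plate_a and deck_centre below 0.005 m and z of plate_a in the frame of deck_centre below 0.003 m and angle between the y axis of plate_a and the y axis of deck_centre, either way round below 0.08 rad and linear speed of plate_a below 0.02 m/s and height (world z) of plate_b between -0.02 and 0.02 m and height (world z) of plate_c between -0.02 and 0.02 m and angle between each of plate_b, plate_c's own z axis and vertical below 0.2 rad); the robot touches nothing.
It fails at once if the bat is forced past its lock without being pulled out (value of joint clamp between 0.3 and 0.7 rad and value of joint bat below 0.005 m).
It fails at once if a bystander is shoved more than 40 mm or knocked over (distance of any of media_bottle, wash_bottle, tube_rack, tip_box, beaker, jar from where it was at the start of the episode above 0.04 m or angle between any of media_bottle, wash_bottle, tube_rack, tip_box, beaker, jar's own z axis and vertical above 0.5 rad).
It also fails if it takes over 72 s, if anything falls off the work surface, if the arm or the gripper's body presses on something with over 40 N, if the wrist force passes 120 N, or if a joint passes its speed limit or range.

### The arm

A 7-joint arm with a two-finger parallel gripper is mounted at the origin on the work surface. World frame = base frame: x ahead of the robot, y to its left, z up, the work surface at z = 0. Lengths are in m, angles in rad, forces in N, time in s.
With the tool pointing down it reaches from about 0.4 to 0.875 m from the base axis. Payload 19.3 kg.
Tool frame: the origin (TCP) lies midway between the tips of the shut fingers; the grasp point (between the pads) lies manip.grasp_offset behind it (manip.grasp_offset is the distance from the TCP to the grasp point, in m); y points along the fingers, x is the direction in which the jaws open and shut, and the axes are right-handed (so a half turn about y gives the same grasp; the last joint's range is limited). The gripper opens to 85 mm and grips with 20 to 120 N. Pads are 22 mm wide; open, the fingers measure 114 mm over their backs; the gripper's body (76 mm by 85 mm) begins 54 mm behind the grasp point. The pads swing forward as they close: fully open they stand 13 mm farther back than shut.
Start: joints at [1.233, 0.521, -0.036, 1.599, 0.021, 1.021, -0.113], TCP at [0.165, -0.603, 0.231] pointing down, gripper open.
Joint ranges: [-2.91, 2.91], [-0.3, 2.13], [-1.5, 1.42], [0.17, 2.43], [-1.26, 4.41], [0.16, 1.93], [-2.52, 2.52]. Speed limits (rad/s): [1.89, 1.89, 2.39, 2.39, 3.01, 3.01, 3.01].

### API

Orientations are given as a 3x3 rotation matrix whose columns are the frame's x, y, z axes.
In Python, from rig import manip, cams gives the robot as it stands.
- The arm moves only by the shell command python3 -m creep 'ROWS' [OPENING] [FORCE]. ROWS is JSON, one flat list of numbers, 6 for each row, row after row: the shift along the tool's x, y, z in m, then the turn, a rotation vector about the tool's x, y, z in degrees. In form: [dx, dy, dz, rx, ry, rz, dx, dy, dz, rx, ry, rz, ...]. A call has 1 to 8 rows; each row shifts and turns the commanded pose from where the row before left it, along the tool's axes as they then stand; what a row does not reach is not made up. A row lasts 1/12 s, in which the tool goes at most 41.7 mm and 7.16 degrees, less where a joint would pass 70% of its speed; a pose out of reach is approached as far as the arm can. A call with a gripper value outside its range is refused whole. OPENING is the opening, from 0 (shut) to 1 (fully open), set as the call begins (- or left out, the last holds). The fingers move at their own pace and stop on an object; FORCE is the grip in N (left out, the last holds). Time passes only in rows, so rows that do not move let the fingers close. It gives the time, the measured TCP pose, the force and the opening at its end, in the units of the state.
- manip.read_state(): the state, without advancing time (a new reading comes with each control period).
- cams.camera(name): name is "scene" or "top" or "wrist"; returns the picture (480x640x3 uint8, red, green, blue); there is no depth.
- cams.get_calibration(name): a dict with "fx", "fy", "cx", "cy" (pixels), "rvec" (rotation vector, rad) and "tvec" (3), from world to camera coordinates, as OpenCV has them. Camera axes: x right, y down, z forward; pixel columns grow to the right and rows downward; lengths in m; the calibration is good to about 2 mm. A picture is of the moment at which its call begins: read the wrist's pose just before it. get_calibration takes no time and is no camera call; for the wrist camera it gives the pose at the moment of the call.
- manip.sign_off(): hands the job in, once; it reports no verdict.
The state is a dict: "time_s": time; "joints": joint angles; "joint_vel": joint speeds; "effort": joint torques, N m; "ee_pos": TCP position; "tcp_rot": TCP orientation; "force": force on the tool from outside, world axes, zero at the start; "torque": the same for the moment, N m; "opening": finger opening in m.
Only numpy, scipy, OpenCV 4.12 (cv2) and the standard library are available. Lean on these libraries where they do the work, as an engineer would, in place of code of your own. Each camera call takes 0.05 s, during which the arm holds its last target.

## Working session

There is one attempt and no reset: what is moved stays moved. The work goes in short steps, Python scripts to look and compute and a shell command to move; the robot and the scene stay as the last step left them, time stands still between calls to the robot, and variables do not carry over. Pictures are saved under pics/ and viewed, and the job is handed in when it is done.

```bash
ls; mkdir -p pics; python3 - <<'E'
from rig import manip, cams
import cv2
s=manip.read_state(); print(s['time_s'],s['ee_pos'],s['tcp_rot'],s['opening'],manip.grasp_offset)
for n in ['scene','top']:
    cv2.imwrite(f'pics/{n}0.png',cams.camera(n)[:,:,::-1])
    print(cams.get_calibration(n))
E
```

```text
pics
0.0 [ 0.16527352 -0.60241887  0.2307462 ] [[ 2.64639557e-01 -3.49099155e-04  9.64347335e-01]
 [-9.64346779e-01  1.03748794e-03  2.64639780e-01]
 [-1.09288425e-03 -9.99999401e-01 -6.20922973e-05]] 0.08541069534031269 0.0187
{'fx': 466.9965147851539, 'fy': 466.9965147851539, 'cx': 318.0357954060343, 'cy': 241.1763642662075, 'rvec': array([ 2.09942605,  0.85743262, -0.43081295]), 'tvec': array([-0.38434124, -0.13367102,  1.58255593])}
{'fx': 489.06161944636744, 'fy': 489.06161944636744, 'cx': 320.658085839877, 'cy': 236.3268276069065, 'rvec': array([ 2.145256  , -2.16460902,  0.18018126]), 'tvec': array([-0.00604327,  0.56725647,  1.34890931])}
```

View pics/scene0.png

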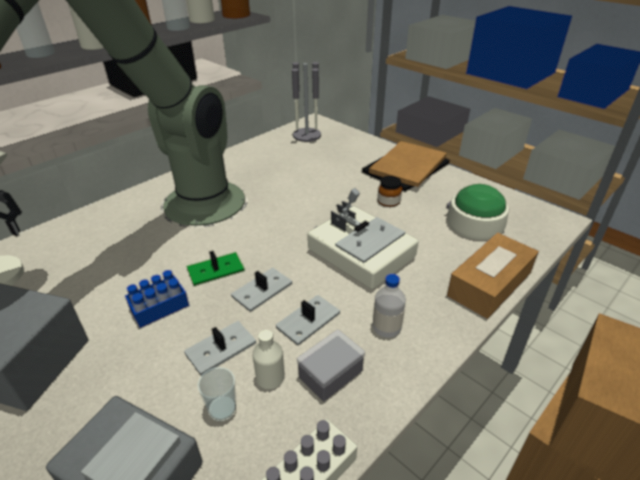

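View pics/top0.png

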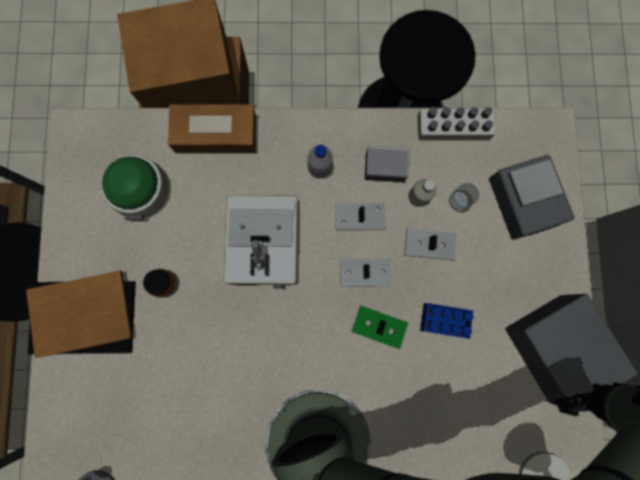

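```bash
python3 - <<'E'
import cv2
im=cv2.imread('pics/top0.png')
cv2.imwrite('pics/t1.png',cv2.resize(im[180:300,210:310],None,fx=6,fy=5.0,interpolation=cv2.INTER_CUBIC)[:600])
cv2.imwrite('pics/t2.png',cv2.resize(im[190:300,325:465],None,fx=5.5,fy=5.5,interpolation=cv2.INTER_CUBIC)[:600])
E
```

```text
(no output)
```

View pics/t1.png

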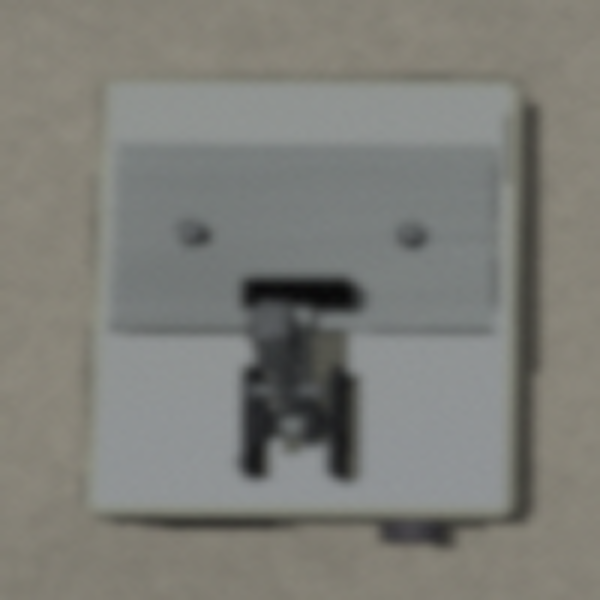

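View pics/t2.png

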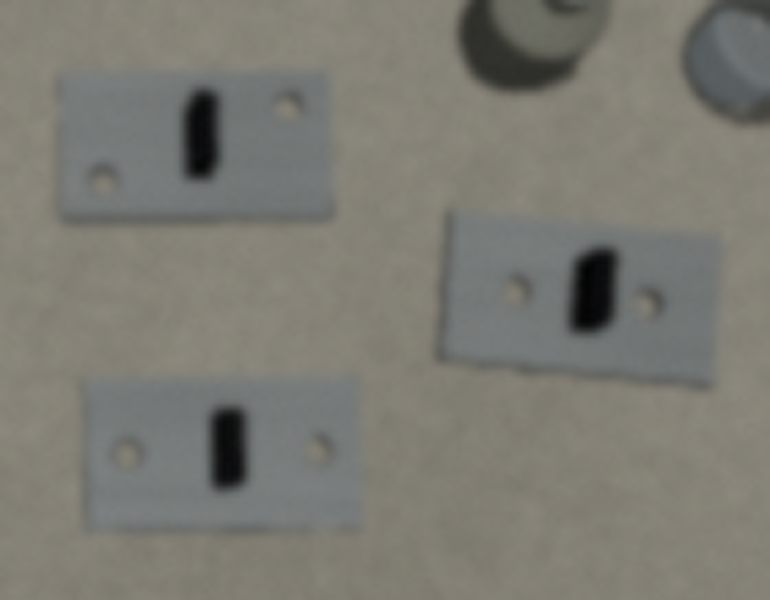

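```bash
cat > h.py <<'E'
import numpy as np, cv2
from rig import manip, cams
def ray(c,u,v):
    R,_=cv2.Rodrigues(np.array(c['rvec'])); t=np.array(c['tvec'])
    d=R.T@np.array([(u-c['cx'])/c['fx'],(v-c['cy'])/c['fy'],1]); return -R.T@t,d
def pt(c,u,v,z):
    o,d=ray(c,u,v); return o+d*(z-o[2])/d[2]
def proj(c,P):
    return cv2.projectPoints(np.array(P,float).reshape(-1,3),np.array(c['rvec']),np.array(c['tvec']),np.array([[c['fx'],0,c['cx']],[0,c['fy'],c['cy']],[0,0,1]]),None)[0].reshape(-1,2)
def st():
    s=manip.read_state(); print('t',round(s['time_s'],2),'pos',np.round(s['ee_pos'],4),'F',np.round(s['force'],1),'op',round(s['opening'],4)); print(np.round(s['tcp_rot'],4).tolist()); print(np.round(s['joints'],3)); return s
def shot(n,name):
    c=cams.get_calibration(n); im=cams.camera(n); cv2.imwrite(f'pics/{name}.png',im[:,:,::-1]); return c,im
E
python3 - <<'E'
from h import *
c=cams.get_calibration('top')
f=lambda u,v,z:np.round(pt(c,u,v,z),4)
p1=f(210+193/6,180+233/5,.096);p2=f(210+412/6,180+235/5,.096)
print('pins',p1,p2,np.linalg.norm(p1-p2),(p1+p2)/2,np.arctan2(*(p1-p2)[[0,1]]))
h1=f(325+128/5.5,190+452/5.5,.012);h2=f(325+318/5.5,190+450/5.5,.012)
print('holes',h1,h2,np.linalg.norm(h1-h2),(h1+h2)/2,np.arctan2(*(h1-h2)[[0,1]]))
for q in [(105,85),(520,85),(518,515),(92,513)]: print('house',f(210+q[0]/6,180+q[1]/5,.07))
for q in [(112,145),(500,148),(495,330),(112,330)]: print('deck',f(210+q[0]/6,180+q[1]/5,.08))
for q in [(82,378),(362,378),(362,528),(86,530)]: print('plate',f(325+q[0]/5.5,190+q[1]/5.5,.012))
for k,(u,v) in dict(bottle=(320,152),wash=(430,184),tip=(387,150)).items(): print(k,f(u,v,.14 if k!='tip' else .07))
print('head',f(210+300/6,180+325/5,.185), f(210+270/6,180+325/5,.185))
w=cams.get_calibration('wrist'); R,_=cv2.Rodrigues(w['rvec']); print(-R.T@w['tvec'],R.T,w['fx'])
E
```

```text
pins [0.5876 0.2041 0.096 ] [0.5858 0.1046 0.096 ] 0.09951628007517163 [0.5867  0.15435 0.096  ] 0.018088479194672685
holes [ 0.4667 -0.0901  0.012 ] [ 0.4668 -0.1898  0.012 ] 0.09970005015043873 [ 0.46675 -0.13995  0.012  ] -0.0010030086907299126
house [0.6765 0.2499 0.07  ]
house [0.6754 0.0559 0.07  ]
house [0.4341 0.0576 0.07  ]
house [0.437  0.2516 0.07  ]
deck [0.6401 0.2443 0.08  ]
deck [0.6373 0.065  0.08  ]
deck [0.5352 0.0675 0.08  ]
deck [0.5366 0.2426 0.08  ]
plate [ 0.5058 -0.0667  0.012 ]
plate [ 0.5045 -0.2141  0.012 ]
plate [ 0.4259 -0.2117  0.012 ]
plate [ 0.4263 -0.0675  0.012 ]
bottle [ 0.7836 -0.0096  0.14  ]
wash [ 0.693  -0.3052  0.14  ]
tip [ 0.8117 -0.2034  0.07  ]
head [0.525  0.1459 0.185 ] [0.5251 0.1585 0.185 ]
[ 0.2273587  -0.5860387   0.37327771] [[ 2.65601608e-01 -9.30962168e-01 -2.50529894e-01]
 [-9.64082700e-01 -2.56632593e-01 -6.84416503e-02]
 [-5.77549235e-04  2.59709749e-01 -9.65686550e-01]] 408.3056363821076
```

```bash
python3 -m creep '[0,-0.03,0,0,5.35,0,0,-0.03,0,0,5.35,0,0,-0.02,0,0,5.35,0,-0.03,0,0.03,0,0,0,-0.03,0,0.03,0,0,0,-0.03,0,0.03,0,0,0,-0.03,0,0.03,0,0,0,-0.03,0,0.03,0,0,0]' 1 60; python3 -c "
from h import *
st()"
```

```text
time_s: 0.77
ee_pos: [0.3154, -0.4555, 0.3112]
tcp_rot: [[-0.013, -0.0, 1.0], [-1.0, 0.0, -0.013], [-0.0, -1.0, -0.0]]
force: [1.0, -0.6, -0.2]
opening: 0.0852
t 0.77 pos [ 0.3154 -0.4555  0.3112] F [ 1.  -0.6 -0.2] op 0.0852
[[-0.0126, -0.0002, 0.9999], [-0.9999, 0.0001, -0.0126], [-0.0001, -1.0, -0.0002]]
[ 0.884  0.331 -0.035  1.687  0.012  1.124 -0.737]
```

```bash
python3 -m creep '[-0.035,0,0.024,0,0,0,-0.035,0,0.024,0,0,0,-0.035,0,0.024,0,0,0,-0.035,0,0.024,0,0,0,-0.035,0,0.024,0,0,0,-0.035,0,0.024,0,0,0,-0.035,0,0.024,0,0,0,-0.035,0,0.024,0,0,0]'; python3 -m creep '[-0.035,0,0,0,0,0,0,0,0,0,0,0,0,0,0,0,0,0]'; python3 -c "
from h import *
st()
c,im=shot('wrist','w1');print(c)"
```

```text
time_s: 1.43
ee_pos: [0.507, -0.1828, 0.3113]
tcp_rot: [[-0.013, -0.0, 1.0], [-1.0, -0.0, -0.013], [0.0, -1.0, -0.0]]
force: [0.9, -1.3, -0.3]
opening: 0.0852
time_s: 1.68
ee_pos: [0.507, -0.1478, 0.3111]
tcp_rot: [[-0.009, -0.001, 1.0], [-1.0, 0.0, -0.009], [-0.0, -1.0, -0.001]]
force: [-0.4, -0.4, 0.7]
opening: 0.0854
t 1.68 pos [ 0.507  -0.1478  0.3111] F [-0.4 -0.4  0.7] op 0.0854
[[-0.0089, -0.0005, 1.0], [-1.0, 0.0004, -0.0089], [-0.0004, -1.0, -0.0005]]
[ 0.339  0.293 -0.213  1.744  0.068  1.113 -1.475]
{'fx': 408.3056363821076, 'fy': 408.3056363821076, 'cx': 322.9893304474529, 'cy': 241.57536152997767, 'rvec': array([-2.07338747,  2.0896096 ,  0.27656272]), 'tvec': array([-0.14472548,  0.43495589,  0.58685864])}
```

View pics/w1.png

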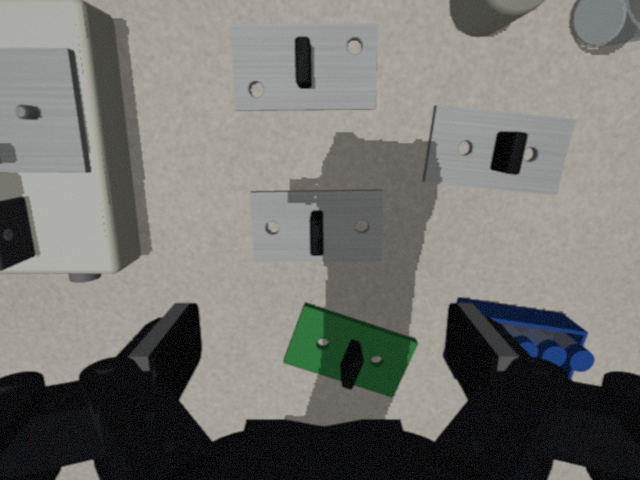

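```bash
cat > p.py <<'E'
from h import *
c=dict(fx=408.3056,fy=408.3056,cx=322.9893,cy=241.5754,rvec=np.array([-2.07338747,2.0896096,0.27656272]),tvec=np.array([-0.14472548,0.43495589,0.58685864]))
P=[pt(c,u,v,.012) for u,v in [(250,190.5),(382.5,190),(383.5,262.5),(251,262)]]
print(np.round(P,4),np.mean(P,0))
print([np.round(pt(c,u,v,.012),4) for u,v in [(273,227),(361.5,226)]])
print('bar',[np.round(pt(c,u,v,.057),4) for u,v in [(310,211),(323,211),(323,240),(310,240)]])
E
python3 p.py
python3 - <<'E'
import cv2
im=cv2.imread('pics/w1.png')[170:280,235:400]
cv2.imwrite('pics/w1c.png',cv2.resize(im,None,fx=4.8,fy=4.8,interpolation=cv2.INTER_CUBIC))
E
```

```text
[[ 0.5105 -0.0696  0.012 ]
 [ 0.5099 -0.2132  0.012 ]
 [ 0.4274 -0.2168  0.012 ]
 [ 0.4292 -0.0664  0.012 ]] [ 0.46923139 -0.14148613  0.012     ]
[array([ 0.4697, -0.0929,  0.012 ]), array([ 0.4701, -0.1911,  0.012 ])]
bar [array([ 0.496 , -0.1358,  0.057 ]), array([ 0.4959, -0.1486,  0.057 ]), array([ 0.4663, -0.1484,  0.057 ]), array([ 0.4664, -0.1353,  0.057 ])]
```

View pics/w1c.png

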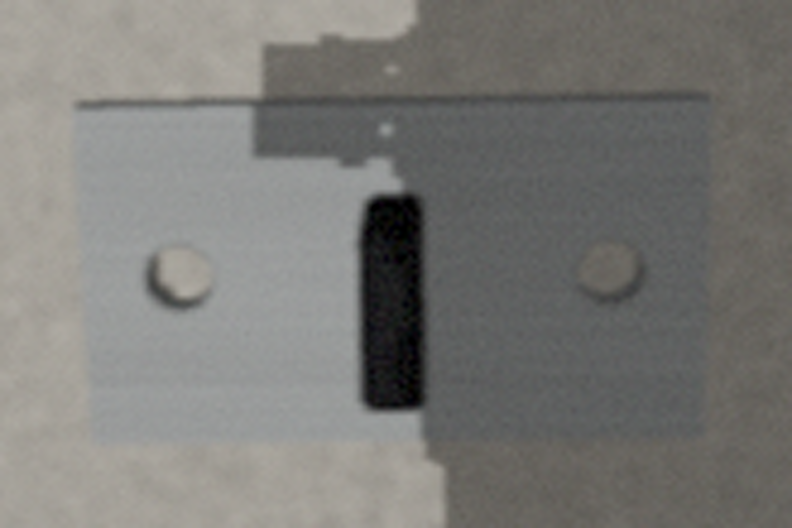

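```bash
python3 -m creep '[-0.038,0,0.007,0,0,0,-0.038,0,0.007,0,0,0,-0.038,0,0.007,0,0,0,-0.038,0,0.007,0,0,0,-0.038,0,0.007,0,0,0,-0.038,0,0.007,0,0,0,-0.038,0,0.007,0,0,0,-0.037,0,0.007,0,0,0]'; python3 -m creep '[0,0,0,0,0,0,0,0,0,0,0,0]'; python3 -c "
from h import *
st()
c,im=shot('wrist','w2');print(c)"
```

```text
time_s: 2.4
ee_pos: [0.5671, 0.1529, 0.3113]
tcp_rot: [[-0.015, 0.0, 1.0], [-1.0, -0.0, -0.015], [0.0, -1.0, 0.0]]
force: [0.5, 0.0, 0.2]
opening: 0.0855
time_s: 2.57
ee_pos: [0.5667, 0.1534, 0.3107]
tcp_rot: [[-0.011, -0.001, 1.0], [-1.0, 0.0, -0.011], [-0.0, -1.0, -0.001]]
force: [-0.0, -0.9, 0.4]
opening: 0.0855
t 2.57 pos [0.5667 0.1534 0.3107] F [-0.  -0.9  0.4] op 0.0855
[[-0.0109, -0.0009, 0.9999], [-0.9999, 0.0001, -0.0109], [-0.0, -1.0, -0.0009]]
[-0.128  0.404 -0.331  1.591  0.138  1.171 -2.07 ]
{'fx': 408.3056363821076, 'fy': 408.3056363821076, 'cx': 322.9893304474529, 'cy': 241.57536152997767, 'rvec': array([-2.07094497,  2.0915598 ,  0.27680636]), 'tvec': array([0.15791302, 0.4899963 , 0.60149982])}
```

View pics/w2.png

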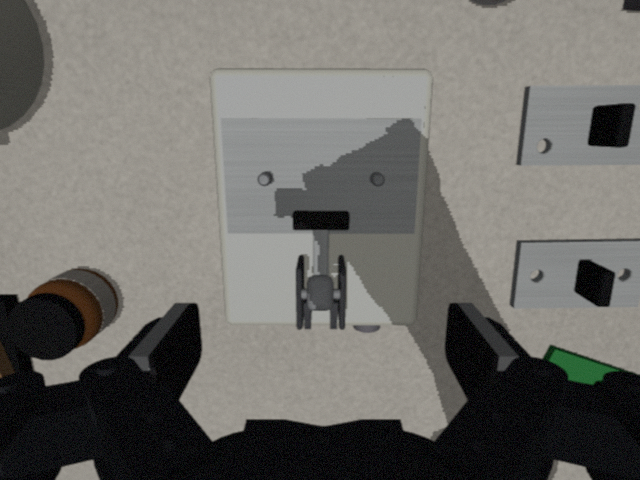

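```bash
python3 - <<'E'
import cv2
im=cv2.imread('pics/w2.png')[100:340,205:440]
im=cv2.convertScaleAbs(im,alpha=1.3)
cv2.imwrite('pics/w2c.png',cv2.resize(im,None,fx=2.5,fy=2.5,interpolation=cv2.INTER_CUBIC))
im=cv2.imread('pics/w2.png')[160:200,245:400]
im=cv2.convertScaleAbs(im,alpha=1.3)
cv2.imwrite('pics/w2d.png',cv2.resize(im,None,fx=5,fy=5,interpolation=cv2.INTER_CUBIC))
E
```

```text
(no output)
```

View pics/w2c.png

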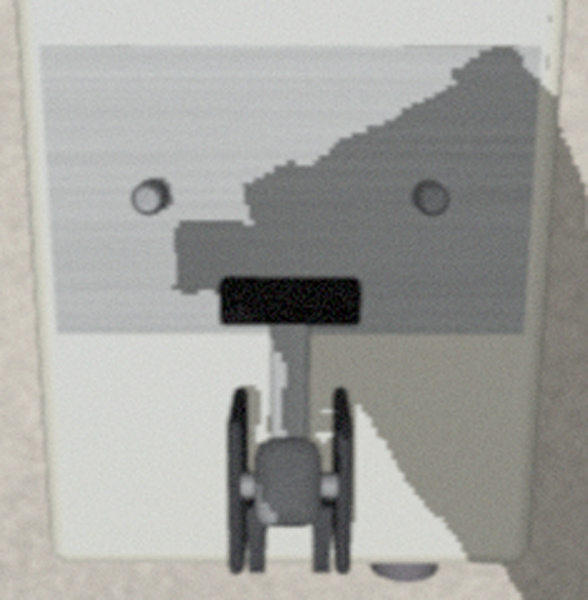

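View pics/w2d.png

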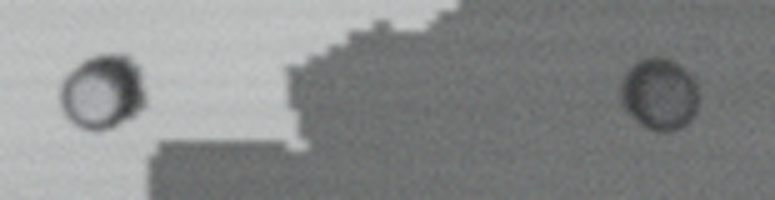

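```bash
cat > p2.py <<'E'
from h import *
c=dict(fx=408.3056,fy=408.3056,cx=322.9893,cy=241.5754,rvec=np.array([-2.07094497,2.0915598,0.27680636]),tvec=np.array([0.15791302,0.4899963,0.60149982]))
a=pt(c,264,179.4,.096);b=pt(c,378.2,179.8,.096);print(a,b,(a+b)/2,'yaw',-np.arctan2(*(a-b)[:2]),np.linalg.norm(a-b))
P=[pt(c,u,v,.08) for u,v in [(221,118),(421.4,118),(228.2,232.8),(414.6,233.2)]];print(np.round(P,4),np.mean(P,0))
C=np.r_[((a+b)/2)[:2],.08]; yaw=-.008; ex=np.array([np.cos(yaw),np.sin(yaw),0]);z=np.array([0,0,1])
piv=C-.105*ex+.02*z
for r in (92,112):
  h=piv+r*.001*(np.sin(.4)*ex+np.cos(.4)*z); print('head',h,proj(c,h))
print(proj(c,piv),piv)
E
python3 p2.py
```

```text
[0.59147452 0.2034374  0.096     ] [0.59014422 0.10405789 0.096     ] [0.59080937 0.15374765 0.096     ] yaw -0.01338532184298129 0.09938840987948927
[[0.6435 0.2408 0.08  ]
 [0.6418 0.0655 0.08  ]
 [0.5401 0.2418 0.08  ]
 [0.5379 0.0664 0.08  ]] [0.59081037 0.15362745 0.08      ]
head [0.52163807 0.15430103 0.18473761] [[320.88166323 292.60573896]]
head [0.52942619 0.15423872 0.20315883] [[320.71041664 292.22905655]]
[[321.43867255 293.83096404]] [0.48581273 0.15458764 0.1       ]
```

```bash
python3 -m creep '[-0.001,0,-0.025,0,0,0,0,0.01,-0.02,0,0,0,0,0.03,0,0,0,0,0,0.03,0,0,0,0,0,0.03,0,0,0,0,0,0.03,0,0,0,0,0,0.017,0,0,0,0,0,0,0,0,0,0]' 0.6 60; python3 -c "
from h import *
st()
c,im=shot('wrist','w3')
c,im=shot('scene','s3');cv2.imwrite('pics/s3.png',cv2.resize(im[150:270,280:430,::-1],None,fx=5,fy=5))"
```

```text
time_s: 3.28
ee_pos: [0.5203, 0.1513, 0.1612]
tcp_rot: [[-0.015, -0.005, 1.0], [-1.0, -0.002, -0.015], [0.002, -1.0, -0.005]]
force: [-0.9, -0.5, 0.6]
opening: 0.0511
t 3.28 pos [0.5203 0.1513 0.1612] F [-0.9 -0.5  0.6] op 0.0511
[[-0.0151, -0.0046, 0.9999], [-0.9999, -0.0023, -0.0151], [0.0024, -1.0, -0.0046]]
[-0.159  0.497 -0.316  1.871  0.206  0.811 -2.168]
```

View pics/w3.png

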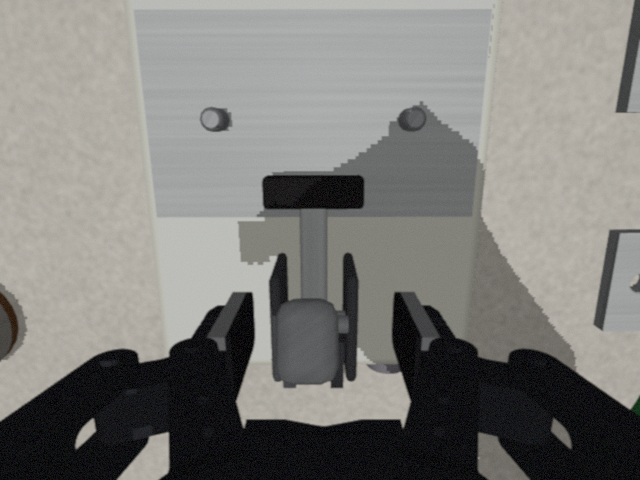

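View pics/s3.png

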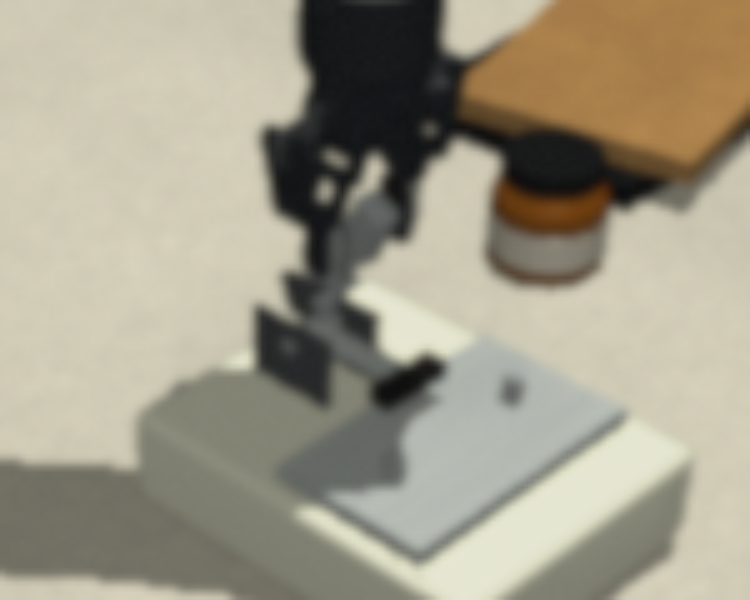

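```bash
python3 -m creep '[-0.003,0,0,0,0,0,0,0,0,0,0,0,0,0,0,0,0,0]'; python3 -c "
from h import *
st()
c,im=shot('wrist','w4')"
```

```text
time_s: 3.63
ee_pos: [0.5222, 0.1573, 0.1655]
tcp_rot: [[-0.012, 0.002, 1.0], [-1.0, 0.001, -0.012], [-0.001, -1.0, 0.002]]
force: [-1.0, 0.6, 0.2]
opening: 0.0514
t 3.63 pos [0.5222 0.1573 0.1655] F [-1.   0.6  0.2] op 0.0514
[[-0.0125, 0.0018, 0.9999], [-0.9999, 0.0006, -0.0125], [-0.0006, -1.0, 0.0018]]
[-0.166  0.492 -0.318  1.865  0.205  0.814 -2.173]
```

View pics/w4.png

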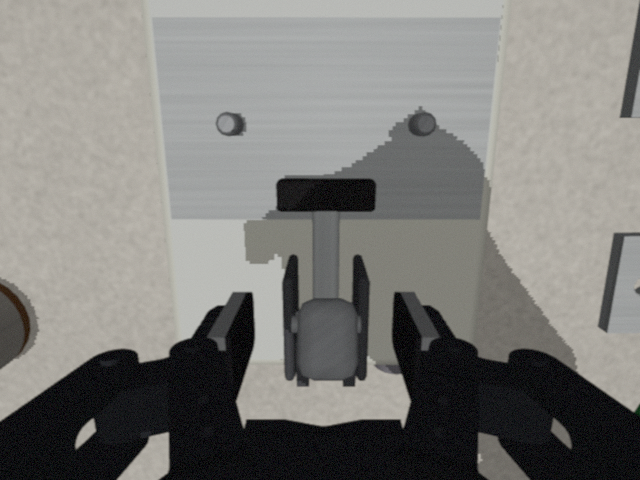

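```bash
python3 -m creep '[0.0015,0,0,0,0,0,0,0,0,0,0,0,0,0,0,0,0,0,0,0,0,0,0,0,0,0,0,0,0,0,0,0,0,0,0,0]' 0 60; python3 -c "
from h import *
st()
c,im=shot('wrist','w5')"
```

```text
time_s: 4.18
ee_pos: [0.5218, 0.156, 0.1646]
tcp_rot: [[-0.012, 0.001, 1.0], [-1.0, 0.0, -0.012], [-0.0, -1.0, 0.001]]
force: [-1.0, 1.5, 5.6]
opening: 0.0175
t 4.18 pos [0.5218 0.156  0.1646] F [-1.   1.5  5.6] op 0.0175
[[-0.0122, 0.0005, 0.9999], [-0.9999, 0.0004, -0.0122], [-0.0004, -1.0, 0.0005]]
[-0.164  0.493 -0.318  1.866  0.205  0.813 -2.171]
```

View pics/w5.png

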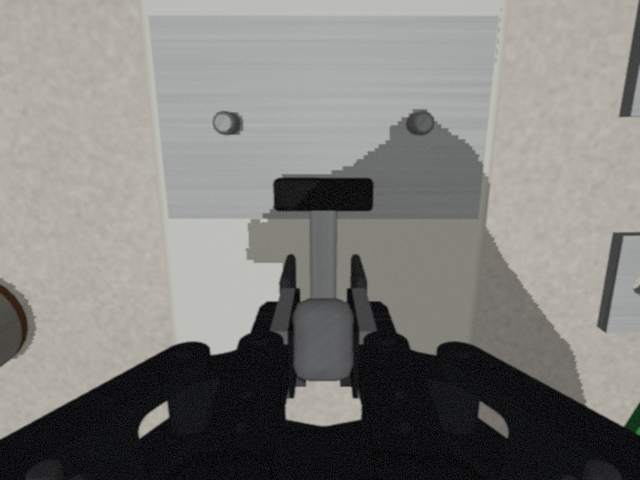

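```bash
python3 -m creep '[0,-0.004,0.0017,0,0,0,0,-0.004,0.0017,0,0,0,0,-0.004,0.0016,0,0,0,0,0,0,0,0,0,0,0,0,0,0,0,0,0,0,0,0,0]'; python3 -c "
from h import *
st()"
```

```text
time_s: 4.73
ee_pos: [0.5264, 0.1558, 0.1761]
tcp_rot: [[-0.012, -0.0, 1.0], [-1.0, 0.0, -0.012], [-0.0, -1.0, -0.0]]
force: [-0.2, 5.3, -8.2]
opening: 0.0174
t 4.73 pos [0.5264 0.1558 0.1761] F [-0.2  5.3 -8.2] op 0.0174
[[-0.0122, -0.0003, 0.9999], [-0.9999, 0.0003, -0.0122], [-0.0003, -1.0, -0.0003]]
[-0.159  0.484 -0.321  1.844  0.197  0.844 -2.16 ]
```

```bash
python3 -c "
from h import *
c,im=shot('wrist','w6')
c,im=shot('scene','s6');cv2.imwrite('pics/s6.png',cv2.resize(im[150:270,280:430,::-1],None,fx=5,fy=5))"; python3 -m creep '[0,-0.0044,-0.0094,0,0,0,0,-0.0026,-0.0101,0,0,0,0,-0.0016,-0.0102,0,0,0,0,0,0,0,0,0]'; python3 -c "
from h import *
st()"
```

```text
time_s: 5.17
ee_pos: [0.4964, 0.1562, 0.1853]
tcp_rot: [[-0.012, 0.001, 1.0], [-1.0, 0.0, -0.012], [-0.0, -1.0, 0.001]]
force: [2.0, 5.1, -7.8]
opening: 0.0171
t 5.17 pos [0.4964 0.1562 0.1853] F [ 2.   5.1 -7.8] op 0.0171
[[-0.0118, 0.0013, 0.9999], [-0.9999, 0.0004, -0.0118], [-0.0004, -1.0, 0.0013]]
[-0.165  0.43  -0.333  1.909  0.186  0.83  -2.178]
```

View pics/w6.png

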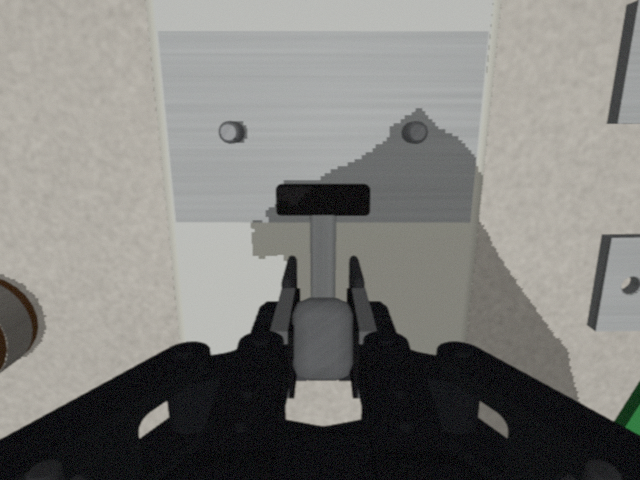

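```bash
python3 -m creep '[0,-0.0006,-0.0104,0,0,0,0,0.0005,-0.0104,0,0,0,0,0.0015,-0.0103,0,0,0,0,0.0025,-0.0101,0,0,0,0,0,0,0,0,0]'; python3 -c "
from h import *
st()
c,im=shot('wrist','w7')"
```

```text
time_s: 5.58
ee_pos: [0.4558, 0.1567, 0.1811]
tcp_rot: [[-0.012, 0.002, 1.0], [-1.0, 0.001, -0.012], [-0.001, -1.0, 0.002]]
force: [4.7, 4.8, -6.7]
opening: 0.0175
t 5.58 pos [0.4558 0.1567 0.1811] F [ 4.7  4.8 -6.7] op 0.0175
[[-0.0119, 0.0017, 0.9999], [-0.9999, 0.0006, -0.0119], [-0.0006, -1.0, 0.0017]]
[-0.181  0.381 -0.345  2.007  0.18   0.781 -2.214]
```

View pics/w7.png

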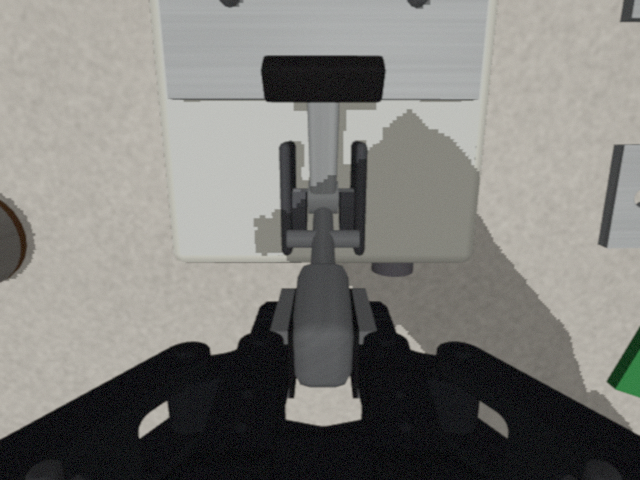

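```bash
python3 -m creep '[0,0.0035,-0.0098,0,0,0,0,0.0045,-0.0093,0,0,0,0,0.0054,-0.0089,0,0,0,0,0,0,0,0,0]'; python3 -c "
from h import *
st()
c,im=shot('wrist','w8')"
```

```text
time_s: 5.97
ee_pos: [0.4281, 0.1571, 0.1675]
tcp_rot: [[-0.012, 0.002, 1.0], [-1.0, 0.001, -0.012], [-0.001, -1.0, 0.002]]
force: [5.5, 4.5, -5.2]
opening: 0.0172
t 5.97 pos [0.4281 0.1571 0.1675] F [ 5.5  4.5 -5.2] op 0.0172
[[-0.012, 0.0019, 0.9999], [-0.9999, 0.0007, -0.012], [-0.0007, -1.0, 0.0019]]
[-0.201  0.365 -0.348  2.081  0.186  0.722 -2.251]
```

```bash
python3 -m creep '[0,0.004,0.0025,0,0,0,0,0.004,0.0025,0,0,0,0,0.002,0.0015,0,0,0,0,0,0,0,0,0,0,0,0,0,0,0]'; python3 -m creep '[0,0,0,0,0,0,0,0,0,0,0,0,0,0,0,0,0,0,0,0,0,0,0,0]' 0.6;  python3 -c "
from h import *
st()
c,im=shot('wrist','w9')"
```

```text
time_s: 6.43
ee_pos: [0.433, 0.1572, 0.1581]
tcp_rot: [[-0.011, -0.002, 1.0], [-1.0, -0.001, -0.011], [0.001, -1.0, -0.002]]
force: [-22.1, 5.3, 30.5]
opening: 0.0174
time_s: 6.77
ee_pos: [0.4345, 0.1564, 0.1574]
tcp_rot: [[-0.013, -0.0, 1.0], [-1.0, -0.0, -0.013], [0.0, -1.0, -0.0]]
force: [-0.2, -0.9, -0.4]
opening: 0.0513
t 6.77 pos [0.4345 0.1564 0.1574] F [-0.2 -0.9 -0.4] op 0.0513
[[-0.0128, -0.0001, 0.9999], [-0.9999, -0.0003, -0.0128], [0.0003, -1.0, -0.0001]]
[-0.202  0.39  -0.341  2.075  0.197  0.707 -2.254]
```

View pics/w9.png

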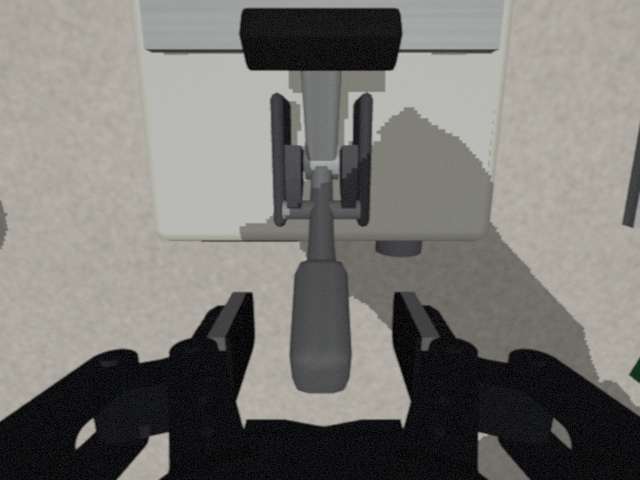

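```bash
python3 -m creep '[0,-0.03,0,0,0,0,0,-0.03,0,0,0,0,0,-0.03,0,0,0,0,0.035,-0.02,0.005,0,0,0,0.037,0,0.007,0,0,0,0.038,0,0.007,0,0,0,0.038,0,0.007,0,0,0,0.038,0,0.007,0,0,0]'; python3 -m creep '[0.038,0.0,0.006,0,0,0,0.038,0.02,0,0,0,0,0.036,0.02,0,0,0,0,0,0.03,0,0,0,0,0,0,0,0,0,0,0,0,0,0,0,0]';  python3 -c "
from h import *
st()
c,im=shot('wrist','w10');print(c)"
```

```text
time_s: 7.48
ee_pos: [0.4649, -0.0318, 0.2678]
tcp_rot: [[-0.012, 0.001, 1.0], [-1.0, -0.0, -0.012], [0.0, -1.0, 0.001]]
force: [1.2, 1.2, -0.9]
opening: 0.0513
time_s: 7.98
ee_pos: [0.469, -0.1404, 0.1977]
tcp_rot: [[-0.013, -0.002, 1.0], [-1.0, 0.001, -0.013], [-0.001, -1.0, -0.002]]
force: [0.5, 0.1, 1.8]
opening: 0.0511
t 7.98 pos [ 0.469  -0.1404  0.1977] F [0.5 0.1 1.8] op 0.0511
[[-0.0127, -0.0025, 0.9999], [-0.9999, 0.0008, -0.0127], [-0.0008, -1.0, -0.0025]]
[ 0.316  0.358 -0.184  1.975  0.087  0.818 -1.5  ]
{'fx': 408.3056363821076, 'fy': 408.3056363821076, 'cx': 322.9893304474529, 'cy': 241.57536152997767, 'rvec': array([-2.06875408,  2.09274329,  0.27949301]), 'tvec': array([-0.13581527,  0.42753276,  0.46845952])}
```

View pics/w10.png

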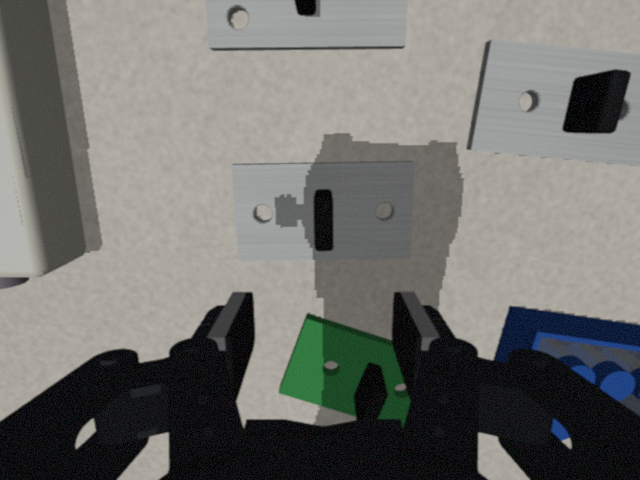

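```bash
cat > p3.py <<'E'
from h import *
c=dict(fx=408.3056,fy=408.3056,cx=322.9893,cy=241.5754,rvec=np.array([-2.06875408,2.09274329,0.27949301]),tvec=np.array([-0.13581527,0.42753276,0.46845952]))
P=[pt(c,u,v,.012) for u,v in [(233,164),(413.5,162),(412.5,258.5),(236,260.5)]]
print(np.round(P,4),np.mean(P,0))
a=pt(c,263,213,.012);b=pt(c,384,211,.012);print(a,b,(a+b)/2,-np.arctan2(*(a-b)[:2]))
print('bar',[np.round(pt(c,u,v,.057),4) for u,v in [(315,190),(332,190),(333,250),(316,250)]])
print(proj(c,[.469,-.1404,.0]))
E
python3 p3.py
```

```text
[[ 0.5091 -0.0705  0.012 ]
 [ 0.509  -0.2133  0.012 ]
 [ 0.429  -0.2162  0.012 ]
 [ 0.429  -0.0675  0.012 ]] [ 0.46904595 -0.14184876  0.012     ]
[ 0.46942312 -0.09225753  0.012     ] [ 0.46994656 -0.19105991  0.012     ] [ 0.46968484 -0.14165872  0.012     ] 0.005297760589836195
bar [array([ 0.4941, -0.136 ,  0.057 ]), array([ 0.4939, -0.1478,  0.057 ]), array([ 0.4505, -0.1483,  0.057 ]), array([ 0.4506, -0.136 ,  0.057 ])]
[[321.96759536 210.08853016]]
```

```bash
python3 -m creep '[0.0014,0.03,0,0,-0.9,0,0,0.03,0,0,0,0,0,0.03,0,0,0,0,0,0.03,0,0,0,0,0,0.03,0,0,0,0,0,0.02,0,0,0,0,0,0.008,0,0,0,0,0,0,0,0,0,0]'; python3 -m creep '[0,0,0,0,0,0,0,0,0,0,0,0]';  python3 -c "
from h import *
st()
c,im=shot('wrist','w11')"
```

```text
time_s: 8.7
ee_pos: [0.4699, -0.1412, 0.02]
tcp_rot: [[0.005, -0.001, 1.0], [-1.0, 0.0, 0.005], [-0.0, -1.0, -0.001]]
force: [0.3, -0.4, -0.8]
opening: 0.0512
time_s: 8.87
ee_pos: [0.4707, -0.142, 0.0219]
tcp_rot: [[0.004, 0.002, 1.0], [-1.0, -0.001, 0.004], [0.001, -1.0, 0.002]]
force: [-1.0, 0.6, 0.0]
opening: 0.0517
t 8.87 pos [ 0.4707 -0.142   0.0219] F [-1.   0.6  0. ] op 0.0517
[[0.0036, 0.0024, 1.0], [-1.0, -0.0005, 0.0036], [0.0005, -1.0, 0.0024]]
[ 0.263  0.661 -0.121  2.08   0.188  0.407 -1.572]
```

View pics/w11.png

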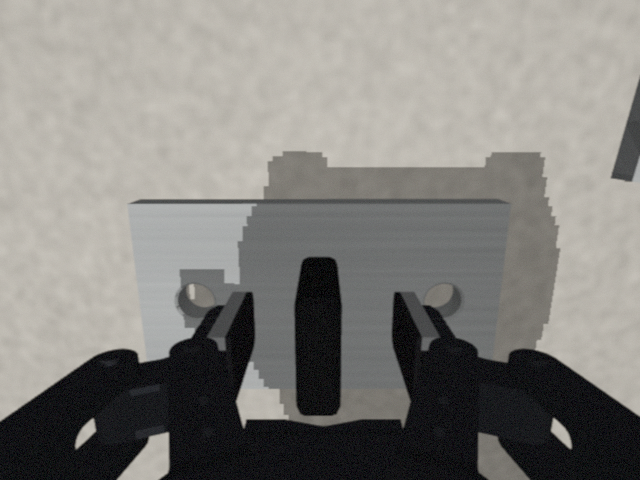

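```bash
python3 -m creep '[0,0.002,0,0,0,0,0,0,0,0,0,0,0,0,0,0,0,0,0,0,0,0,0,0,0,0,0,0,0,0,0,0,0,0,0,0,0,0,0,0,0,0]' 0 90;  python3 -c "
from h import *
st()
c,im=shot('wrist','w12');print(c)"
```

```text
time_s: 9.5
ee_pos: [0.4697, -0.142, 0.0187]
tcp_rot: [[0.003, 0.001, 1.0], [-1.0, -0.0, 0.003], [0.0, -1.0, 0.001]]
force: [-2.2, 1.0, 11.2]
opening: 0.013
t 9.5 pos [ 0.4697 -0.142   0.0187] F [-2.2  1.  11.2] op 0.013
[[0.0033, 0.0006, 1.0], [-1.0, -0.0001, 0.0033], [0.0001, -1.0, 0.0006]]
[ 0.262  0.667 -0.119  2.082  0.189  0.402 -1.573]
{'fx': 408.3056363821076, 'fy': 408.3056363821076, 'cx': 322.9893304474529, 'cy': 241.57536152997767, 'rvec': array([-2.08560113,  2.07674396,  0.27317494]), 'tvec': array([-0.14500832,  0.47343475,  0.29386566])}
```

View pics/w12.png

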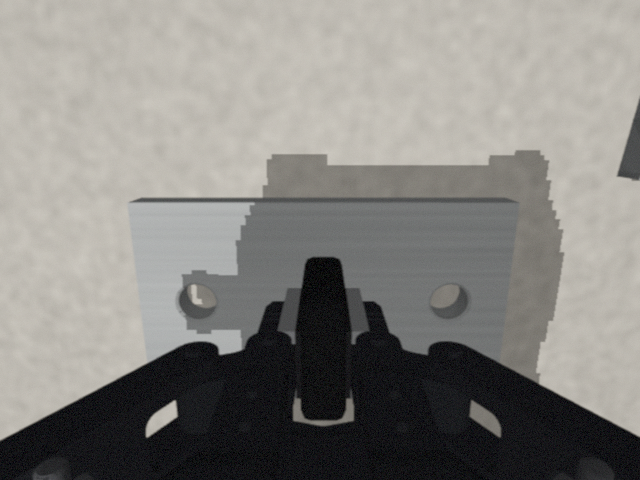

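```bash
python3 - <<'E'
import cv2,numpy as np
im=cv2.imread('pics/w12.png')
a=cv2.resize(im[270:330,165:235],None,fx=5,fy=5,interpolation=cv2.INTER_CUBIC);b=cv2.resize(im[270:330,415:485],None,fx=5,fy=5,interpolation=cv2.INTER_CUBIC)
cv2.imwrite('pics/w12c.png',np.hstack([a,b]))
E
```

```text
(no output)
```

View pics/w12c.png

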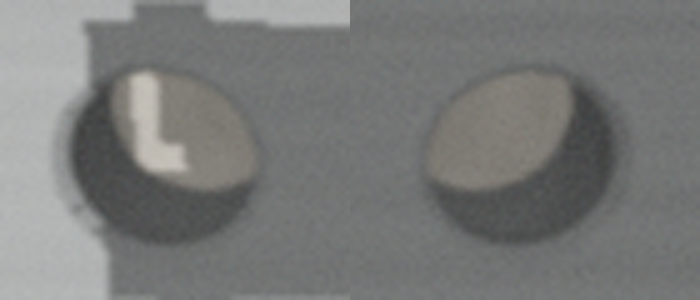

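```bash
cat > p4.py <<'E'
from h import *
c=dict(fx=408.3056,fy=408.3056,cx=322.9893,cy=241.5754,rvec=np.array([-2.08560113,2.07674396,0.27317494]),tvec=np.array([-0.14500832,0.47343475,0.29386566]))
a=pt(c,197.8,301,.012);b=pt(c,448.9,301,.012);print(a,b,(a+b)/2,-np.arctan2(*(a-b)[:2]),np.linalg.norm(a-b))
a=pt(c,130,202,.012);b=pt(c,517.5,201.5,.012);print(a,b,(a+b)/2,-np.arctan2(*(a-b)[:2]),np.linalg.norm(a-b))
E
python3 p4.py
```

```text
[ 0.46955072 -0.09367801  0.012     ] [ 0.46995874 -0.19257692  0.012     ] [ 0.46975473 -0.14312747  0.012     ] 0.004125634318231784 0.09889975941852196
[ 0.50879967 -0.07162954  0.012     ] [ 0.50959187 -0.21455485  0.012     ] [ 0.50919577 -0.1430922   0.012     ] 0.005542661907636816 0.14292750024110604
```

```bash
python3 -m creep '[0,-0.02,0,0,0,0,0,-0.035,0,0,0,0,0,-0.035,0,0,0,0,0,-0.035,0,0,0,0,-0.012,-0.015,0.03,0,0,0,-0.012,0,0.03,0,0,0,-0.012,0,0.03,0,0,0,-0.012,0,0.031,0,1,0]';  python3 -c "
from h import *
st()
c,im=shot('wrist','w13');print(c)"
```

```text
time_s: 10.22
ee_pos: [0.5914, -0.0931, 0.1588]
tcp_rot: [[-0.014, 0.0, 1.0], [-1.0, -0.0, -0.014], [0.0, -1.0, 0.0]]
force: [0.0, -1.4, -3.5]
opening: 0.0132
t 10.22 pos [ 0.5914 -0.0931  0.1588] F [ 0.  -1.4 -3.5] op 0.0132
[[-0.0143, 0.0004, 0.9999], [-0.9999, -0.0002, -0.0143], [0.0002, -1.0, 0.0004]]
[ 0.178  0.567 -0.173  1.733  0.123  0.851 -1.635]
{'fx': 408.3056363821076, 'fy': 408.3056363821076, 'cx': 322.9893304474529, 'cy': 241.57536152997767, 'rvec': array([-2.06820279,  2.09586704,  0.27584015]), 'tvec': array([-0.08635784,  0.55637642,  0.46119281])}
```

View pics/w13.png

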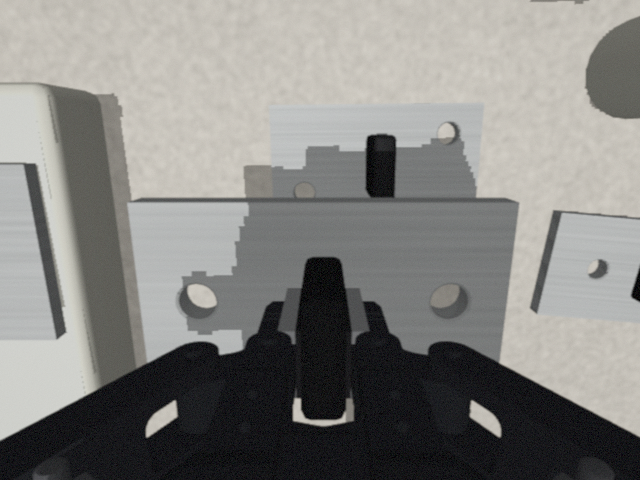

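```bash
python3 -m creep '[-0.0354,0,-0.0006,0,0,0,-0.0354,0,-0.0006,0,0,0,-0.0354,0,-0.0006,0,0,0,-0.0354,0,-0.0006,0,0,0,-0.0354,0,-0.0006,0,0,0,-0.0354,0,-0.0006,0,0,0,-0.0354,0,-0.0004,0,0,0,0,0,0,0,0,0]'; python3 -m creep '[0,0.02,0,0,0,0,0,0,0,0,0,0,0,0,0,0,0,0]'; python3 -c "
from h import *
st()
c,im=shot('wrist','w14');print(c)"
```

```text
time_s: 10.93
ee_pos: [0.5884, 0.1627, 0.1581]
tcp_rot: [[-0.006, -0.001, 1.0], [-1.0, 0.004, -0.006], [-0.004, -1.0, -0.001]]
force: [-1.1, 0.1, -2.8]
opening: 0.0125
time_s: 11.18
ee_pos: [0.5891, 0.1535, 0.1375]
tcp_rot: [[-0.014, -0.002, 1.0], [-1.0, -0.001, -0.014], [0.001, -1.0, -0.002]]
force: [0.7, 0.6, -3.3]
opening: 0.0132
t 11.18 pos [0.5891 0.1535 0.1375] F [ 0.7  0.6 -3.3] op 0.0132
[[-0.0144, -0.0022, 0.9999], [-0.9999, -0.0009, -0.0144], [0.0009, -1.0, -0.0022]]
[-0.227  0.61  -0.183  1.718  0.142  0.829 -2.059]
{'fx': 408.3056363821076, 'fy': 408.3056363821076, 'cx': 322.9893304474529, 'cy': 241.57536152997767, 'rvec': array([-2.06621895,  2.09423497,  0.27762783]), 'tvec': array([0.16025841, 0.55569969, 0.44086869])}
```

View pics/w14.png

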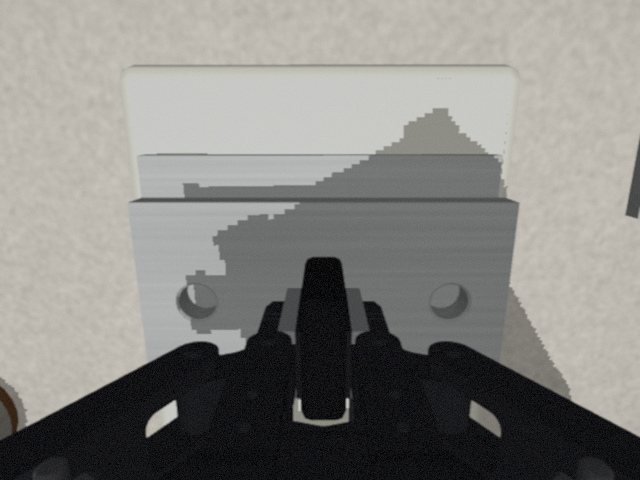

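```bash
cat > p5.py <<'E'
from h import *
c=dict(fx=408.3056,fy=408.3056,cx=322.9893,cy=241.5754,rvec=np.array([-2.06621895,2.09423497,0.27762783]),tvec=np.array([0.16025841,0.55569969,0.44086869]))
a=pt(c,138,154.5,.08);b=pt(c,499.5,154.5,.08);print(a,b,(a+b)/2,-np.arctan2(*(a-b)[:2]),np.linalg.norm(a-b))
zt=.1375-.0187+.012
a=pt(c,197.5,301,zt);b=pt(c,449,301,zt);print(a,b,(a+b)/2,-np.arctan2(*(a-b)[:2]),np.linalg.norm(a-b))
a=pt(c,130,202,zt);b=pt(c,517.5,201.5,zt);print(a,b,(a+b)/2,-np.arctan2(*(a-b)[:2]),np.linalg.norm(a-b))
print(proj(c,[[.5915,.2044,.096],[.5902,.105,.096]]))
E
python3 p5.py
python3 - <<'E'
import cv2,numpy as np
im=cv2.imread('pics/w14.png')
a=cv2.resize(im[130:220,120:200],None,fx=4.5,fy=4.5,interpolation=cv2.INTER_CUBIC);b=cv2.resize(im[130:220,450:530],None,fx=4.5,fy=4.5,interpolation=cv2.INTER_CUBIC)
cv2.imwrite('pics/w14c.png',np.hstack([a,b]))
a=cv2.resize(im[270:330,165:235],None,fx=5,fy=5,interpolation=cv2.INTER_CUBIC);b=cv2.resize(im[270:330,415:485],None,fx=5,fy=5,interpolation=cv2.INTER_CUBIC)
cv2.imwrite('pics/w14d.png',np.hstack([a,b]))
E
```

```text
[0.64403351 0.24045783 0.08      ] [0.64171576 0.06714655 0.08      ] [0.64287464 0.15380219 0.08      ] -0.013372528831458032 0.17332677610638456
[0.58980485 0.20198957 0.1308    ] [0.58843484 0.10294878 0.1308    ] [0.58911985 0.15246917 0.1308    ] -0.01383182950764285 0.09905026745365819
[0.62944197 0.22315756 0.1308    ] [0.62769846 0.08035555 0.1308    ] [0.62857022 0.15175655 0.1308    ] -0.012208685623997304 0.14281265445067495
[[213.74278204 268.28294247]
 [423.02598374 268.15527799]]
```

View pics/w14c.png

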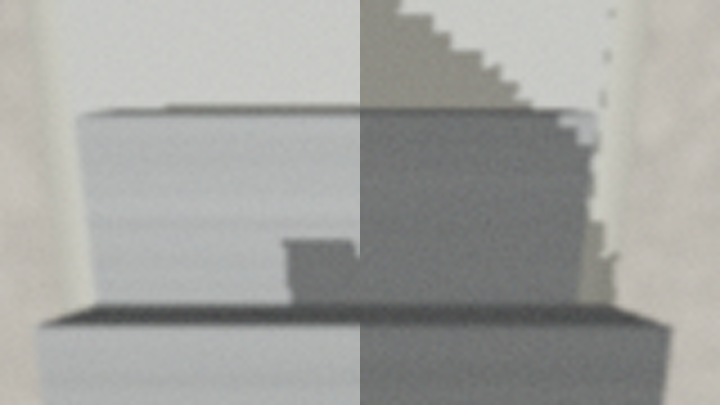

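View pics/w14d.png

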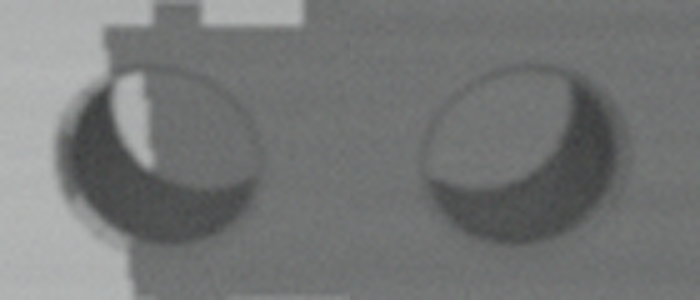

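```bash
python3 -m creep '[-0.0015,0.01,0.0018,0,0,0,0,0.009,0,0,0,0,0,0,0,0,0,0,0,0,0,0,0,0]'; python3 -c "
from h import *
st()
c,im=shot('wrist','w15');print(c)
im=im[:,:,::-1]
a=cv2.resize(im[270:330,165:235],None,fx=5,fy=5,interpolation=cv2.INTER_CUBIC);b=cv2.resize(im[270:330,415:485],None,fx=5,fy=5,interpolation=cv2.INTER_CUBIC)
cv2.imwrite('pics/w15d.png',np.hstack([a,b]))
"
```

```text
time_s: 11.57
ee_pos: [0.5913, 0.1555, 0.1185]
tcp_rot: [[-0.014, -0.001, 1.0], [-1.0, -0.0, -0.014], [0.0, -1.0, -0.001]]
force: [-0.6, 0.7, -3.1]
opening: 0.0131
t 11.57 pos [0.5913 0.1555 0.1185] F [-0.6  0.7 -3.1] op 0.0131
[[-0.0143, -0.0012, 0.9999], [-0.9999, -0.0003, -0.0143], [0.0004, -1.0, -0.0012]]
[-0.232  0.639 -0.179  1.723  0.149  0.794 -2.066]
{'fx': 408.3056363821076, 'fy': 408.3056363821076, 'cx': 322.9893304474529, 'cy': 241.57536152997767, 'rvec': array([-2.06716872,  2.09493809,  0.27722779]), 'tvec': array([0.16223993, 0.56309211, 0.42248503])}
```

View pics/w15d.png

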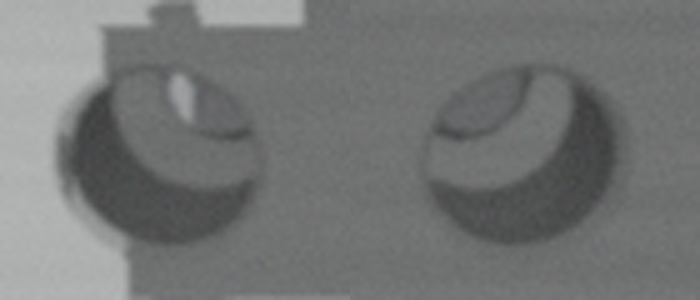

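```bash
python3 - <<'E'
from h import *
c=dict(fx=408.3056,fy=408.3056,cx=322.9893,cy=241.5754,rvec=np.array([-2.06716872,2.09493809,0.27722779]),tvec=np.array([0.16223993,0.56309211,0.42248503]))
zu=.1185-.0187; zt=zu+.012
th=np.linspace(0,2*np.pi,73)
for u,ox in ((197.8,165),(448.9,415)):
    a=pt(c,u,301,zt)
    for z,r in ((zt,.0075),(zu,.0075),(.096,.0045),(.0945,.006),(.094,.006)):
        q=proj(c,[[a[0]+r*np.cos(t),a[1]+r*np.sin(t),z] for t in th]); q=(q-[ox,270])*5
        print(round(z,4),np.round(a[:2],4),'ctr',np.round(proj(c,[a[0],a[1],z])*5-[ox*5,1350]),'x',np.round([q[:,0].min(),q[:,0].max()]),'y',np.round([q[:,1].min(),q[:,1].max()]))
im=cv2.imread('pics/w15.png').astype(float)
im=np.clip((im-60)*3,0,255).astype(np.uint8)
a=cv2.resize(im[280:312,170:220],None,fx=8,fy=8,interpolation=cv2.INTER_CUBIC);b=cv2.resize(im[280:312,425:475],None,fx=8,fy=8,interpolation=cv2.INTER_CUBIC)
cv2.imwrite('pics/w15e.png',np.hstack([a,b]))
E
```

```text
0.1118 [0.592  0.2038] ctr [[164. 155.]] x [ 68. 259.] y [ 66. 242.]
0.0998 [0.592  0.2038] ctr [[206.  98.]] x [117. 295.] y [ 14. 180.]
0.096 [0.592  0.2038] ctr [[218.  81.]] x [166. 270.] y [ 32. 130.]
0.0945 [0.592  0.2038] ctr [[223.  75.]] x [154. 292.] y [ 10. 139.]
0.094 [0.592  0.2038] ctr [[224.  73.]] x [155. 293.] y [  8. 137.]
0.1118 [0.5907 0.1049] ctr [[169. 155.]] x [ 74. 265.] y [ 66. 242.]
0.0998 [0.5907 0.1049] ctr [[127.  98.]] x [ 38. 216.] y [ 14. 180.]
0.096 [0.5907 0.1049] ctr [[115.  82.]] x [ 63. 167.] y [ 32. 130.]
0.0945 [0.5907 0.1049] ctr [[110.  75.]] x [ 41. 179.] y [ 10. 139.]
0.094 [0.5907 0.1049] ctr [[109.  73.]] x [ 40. 178.] y [  8. 137.]
```

View pics/w15e.png

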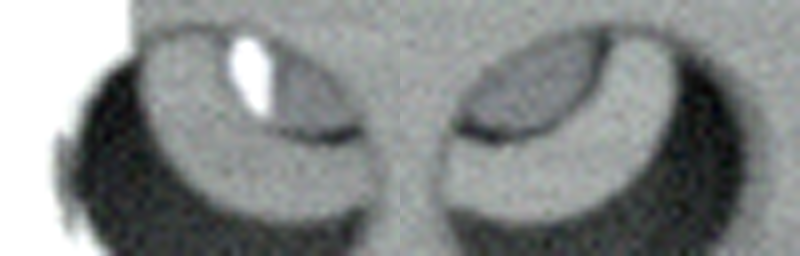

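```bash
python3 -m creep '[0.0004,0.003,0.0003,0,0,0,0,0.003,0,0,0,0,0,0.002,0,0,0,0,0,0,0,0,0,0]'; python3 -c "
from h import *
st()
c,im=shot('wrist','w16');print(c)
im=im[:,:,::-1]
a=cv2.resize(im[270:330,165:235],None,fx=5,fy=5,interpolation=cv2.INTER_CUBIC);b=cv2.resize(im[270:330,415:485],None,fx=5,fy=5,interpolation=cv2.INTER_CUBIC)
cv2.imwrite('pics/w16d.png',np.hstack([a,b]))
"
```

```text
time_s: 11.95
ee_pos: [0.5918, 0.1552, 0.1108]
tcp_rot: [[-0.014, -0.001, 1.0], [-1.0, -0.0, -0.014], [0.0, -1.0, -0.001]]
force: [0.6, -0.3, -3.3]
opening: 0.0131
t 11.95 pos [0.5918 0.1552 0.1108] F [ 0.6 -0.3 -3.3] op 0.0131
[[-0.0141, -0.0005, 0.9999], [-0.9999, -0.0001, -0.0141], [0.0001, -1.0, -0.0005]]
[-0.233  0.649 -0.177  1.727  0.152  0.779 -2.068]
{'fx': 408.3056363821076, 'fy': 408.3056363821076, 'cx': 322.9893304474529, 'cy': 241.57536152997767, 'rvec': array([-2.06784263,  2.09515284,  0.27674515]), 'tvec': array([0.16193723, 0.56575244, 0.41467676])}
```

View pics/w16d.png

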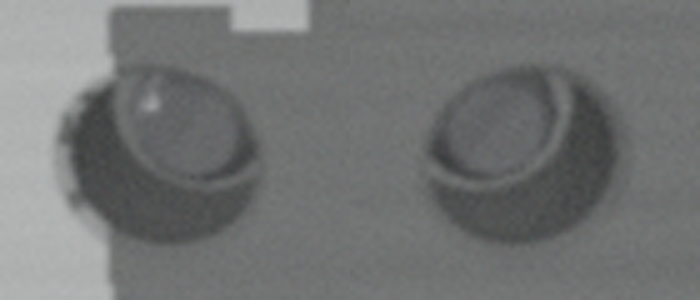

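```bash
python3 -m creep '[0,0.004,0,0,0,0,0,0.004,0,0,0,0,0,0.003,0,0,0,0,0,0,0,0,0,0,0,0,0,0,0,0]'; python3 -c "
from h import *
st()
c,im=shot('wrist','w17')
im=im[:,:,::-1]
a=cv2.resize(im[270:330,165:235],None,fx=5,fy=5,interpolation=cv2.INTER_CUBIC);b=cv2.resize(im[270:330,415:485],None,fx=5,fy=5,interpolation=cv2.INTER_CUBIC)
cv2.imwrite('pics/w17d.png',np.hstack([a,b]))
"
```

```text
time_s: 12.42
ee_pos: [0.5918, 0.1553, 0.0999]
tcp_rot: [[-0.014, -0.0, 1.0], [-1.0, -0.0, -0.014], [0.0, -1.0, -0.0]]
force: [-0.6, -0.1, -3.3]
opening: 0.013
t 12.42 pos [0.5918 0.1553 0.0999] F [-0.6 -0.1 -3.3] op 0.013
[[-0.014, -0.0004, 0.9999], [-0.9999, -0.0001, -0.014], [0.0001, -1.0, -0.0004]]
[-0.234  0.664 -0.175  1.733  0.156  0.758 -2.071]
```

View pics/w17d.png

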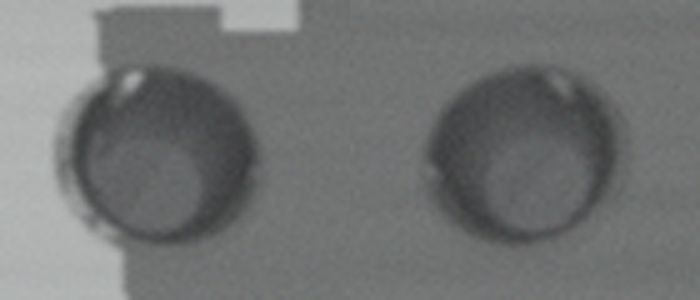

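```bash
python3 -m creep '[0,0.001,0,0,0,0,0,0,0,0,0,0,0,0,0,0,0,0]'; python3 -m creep '[0,0,0,0,0,0,0,0,0,0,0,0,0,0,0,0,0,0,0,0,0,0,0,0]' 0.6; python3 -c "
from h import *
st()"
```

```text
time_s: 12.72
ee_pos: [0.592, 0.1553, 0.0993]
tcp_rot: [[-0.014, 0.0, 1.0], [-1.0, 0.0, -0.014], [-0.0, -1.0, 0.0]]
force: [0.6, 0.6, -2.9]
opening: 0.013
time_s: 13.05
ee_pos: [0.5921, 0.1554, 0.0994]
tcp_rot: [[-0.014, 0.0, 1.0], [-1.0, 0.0, -0.014], [-0.0, -1.0, 0.0]]
force: [-0.1, -0.1, 0.2]
opening: 0.0513
t 13.05 pos [0.5921 0.1554 0.0994] F [-0.1 -0.1  0.2] op 0.0513
[[-0.0141, 0.0004, 0.9999], [-0.9999, 0.0001, -0.0141], [-0.0001, -1.0, 0.0004]]
[-0.235  0.665 -0.174  1.733  0.157  0.756 -2.072]
```

```bash
python3 -m creep '[0,-0.02,0,0,0,0,0,-0.035,0,0,0,0,0,-0.035,0,0,0,0,0,-0.035,0,0,0,0,0,-0.035,0,0,0,0,0,0,0,0,0,0,0,0,0,0,0,0]'; python3 -c "
from h import *
st()
c,im=shot('wrist','w18');print(c)"
```

```text
time_s: 13.63
ee_pos: [0.5927, 0.1555, 0.2613]
tcp_rot: [[-0.014, 0.004, 1.0], [-1.0, 0.001, -0.014], [-0.001, -1.0, 0.004]]
force: [-0.4, -0.6, -1.1]
opening: 0.0516
t 13.63 pos [0.5927 0.1555 0.2613] F [-0.4 -0.6 -1.1] op 0.0516
[[-0.0142, 0.0035, 0.9999], [-0.9999, 0.0011, -0.0142], [-0.0011, -1.0, 0.0035]]
[-0.217  0.476 -0.198  1.596  0.103  1.076 -2.027]
{'fx': 408.3056363821076, 'fy': 408.3056363821076, 'cx': 322.9893304474529, 'cy': 241.57536152997767, 'rvec': array([-2.07069197,  2.09803239,  0.27410268]), 'tvec': array([0.16261343, 0.52922343, 0.55804924])}
```

View pics/w18.png

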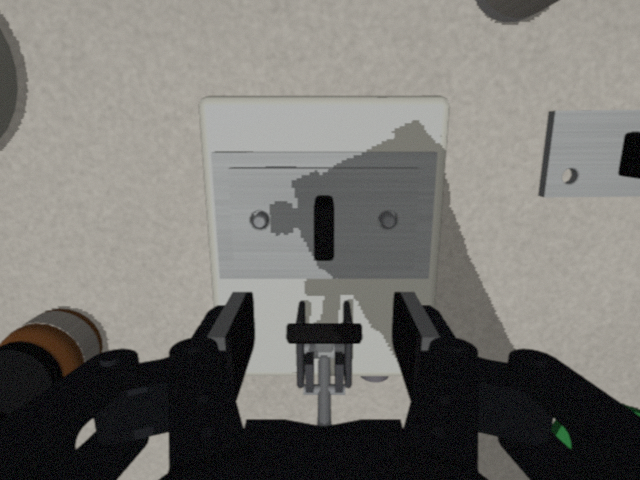

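```bash
python3 -m creep '[0.0013,0,-0.03,0,0,0,0,0,-0.035,0,0,0,0,0,-0.035,0,0,0,0,0,-0.035,0,0,0,0,0.02,-0.0237,0,0,0,0,0.025,0,0,0,0,0,0,0,0,0,0,0,0,0,0,0,0]'; python3 -c "
from h import *
st()
c,im=shot('wrist','w19')"
```

```text
time_s: 14.35
ee_pos: [0.4328, 0.156, 0.2134]
tcp_rot: [[-0.014, -0.003, 1.0], [-1.0, -0.001, -0.014], [0.001, -1.0, -0.003]]
force: [-0.1, -0.3, 0.9]
opening: 0.0516
t 14.35 pos [0.4328 0.156  0.2134] F [-0.1 -0.3  0.9] op 0.0516
[[-0.014, -0.0027, 0.9999], [-0.9999, -0.001, -0.014], [0.0011, -1.0, -0.0026]]
[-0.275  0.294 -0.242  2.026  0.093  0.835 -2.155]
```

View pics/w19.png

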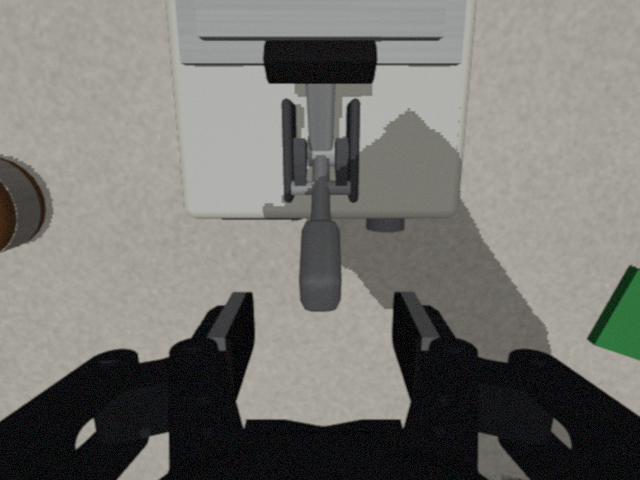

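```bash
python3 -m creep '[0,0.025,0,0,0,0,0,0.02,0,0,0,0,0,0.01,0.001,0,0,0,0,0,0,0,0,0,0,0,0,0,0,0]'; python3 -m creep '[0,0,0,0,0,0,0,0,0,0,0,0,0,0,0,0,0,0,0,0,0,0,0,0,0,0,0,0,0,0]' 0 60; python3 -c "
from h import *
st()
c,im=shot('wrist','w20')"
```

```text
time_s: 14.82
ee_pos: [0.4348, 0.1563, 0.1597]
tcp_rot: [[-0.014, -0.0, 1.0], [-1.0, 0.0, -0.014], [-0.0, -1.0, -0.0]]
force: [-0.5, 0.6, -0.2]
opening: 0.0514
time_s: 15.23
ee_pos: [0.4346, 0.157, 0.1602]
tcp_rot: [[-0.014, 0.001, 1.0], [-1.0, 0.001, -0.014], [-0.001, -1.0, 0.001]]
force: [-2.6, 3.8, 6.5]
opening: 0.0175
t 15.23 pos [0.4346 0.157  0.1602] F [-2.6  3.8  6.5] op 0.0175
[[-0.0136, 0.0015, 0.9999], [-0.9999, 0.0012, -0.0136], [-0.0012, -1.0, 0.0015]]
[-0.29   0.377 -0.23   2.078  0.13   0.698 -2.189]
```

View pics/w20.png

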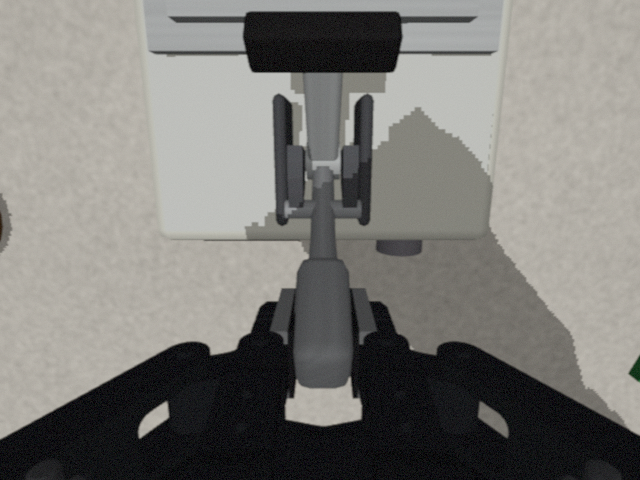

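```bash
python3 -m creep '[0,-0.0035,-0.0024,0,0,0,0,-0.0035,-0.0024,0,0,0,0,-0.0034,-0.0023,0,0,0,0,0,0,0,0,0,0,0,0,0,0,0]'; python3 -c "
from h import *
st()
c,im=shot('wrist','w21')"
```

```text
time_s: 15.7
ee_pos: [0.4282, 0.1571, 0.1706]
tcp_rot: [[-0.014, 0.003, 1.0], [-1.0, 0.002, -0.014], [-0.002, -1.0, 0.003]]
force: [6.5, 4.2, -5.5]
opening: 0.0173
t 15.7 pos [0.4282 0.1571 0.1706] F [ 6.5  4.2 -5.5] op 0.0173
[[-0.0138, 0.0029, 0.9999], [-0.9999, 0.0016, -0.0138], [-0.0016, -1.0, 0.0029]]
[-0.291  0.351 -0.235  2.084  0.122  0.717 -2.189]
```

View pics/w21.png

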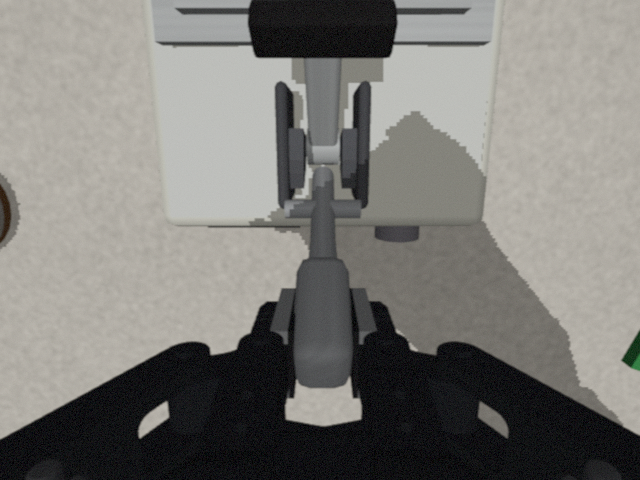

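```bash
python3 -m creep '[0,-0.0055,0.0098,0,0,0,0,-0.0045,0.0104,0,0,0,0,-0.0032,0.0108,0,0,0,0,0,0,0,0,0]'; python3 -c "
from h import *
st()"
```

```text
time_s: 16.08
ee_pos: [0.4591, 0.1566, 0.1834]
tcp_rot: [[-0.014, 0.0, 1.0], [-1.0, 0.001, -0.014], [-0.001, -1.0, 0.0]]
force: [0.2, 6.1, -7.0]
opening: 0.0171
t 16.08 pos [0.4591 0.1566 0.1834] F [ 0.2  6.1 -7. ] op 0.0171
[[-0.0141, 0.0001, 0.9999], [-0.9999, 0.0011, -0.0141], [-0.0011, -1.0, 0.0001]]
[-0.269  0.373 -0.229  2.001  0.117  0.779 -2.151]
```

```bash
python3 -m creep '[0,-0.0021,0.0111,0,0,0,0,-0.0010,0.0113,0,0,0,0,0.0003,0.0113,0,0,0,0,0,0,0,0,0]'; python3 -c "
from h import *
st()
c,im=shot('wrist','w22')"
```

```text
time_s: 16.42
ee_pos: [0.4926, 0.1562, 0.1857]
tcp_rot: [[-0.014, -0.001, 1.0], [-1.0, 0.001, -0.014], [-0.001, -1.0, -0.001]]
force: [-0.2, 4.7, -2.1]
opening: 0.0173
t 16.42 pos [0.4926 0.1562 0.1857] F [-0.2  4.7 -2.1] op 0.0173
[[-0.014, -0.0006, 0.9999], [-0.9999, 0.0011, -0.014], [-0.001, -1.0, -0.0006]]
[-0.252  0.416 -0.221  1.921  0.12   0.817 -2.121]
```

View pics/w22.png

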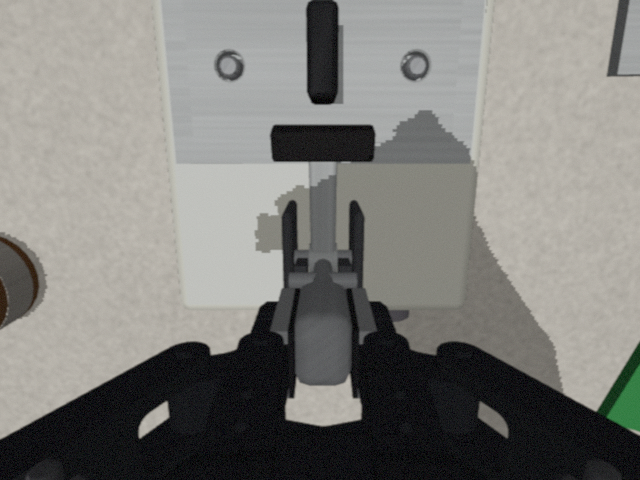

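```bash
python3 -m creep '[0,-0.002,0.0002,0,0,0,0,0,0,0,0,0]'; python3 -c "
from h import *
st()"
```

```text
time_s: 16.63
ee_pos: [0.4921, 0.1562, 0.1881]
tcp_rot: [[-0.014, 0.001, 1.0], [-1.0, 0.001, -0.014], [-0.001, -1.0, 0.001]]
force: [1.4, 5.7, -6.9]
opening: 0.0171
t 16.63 pos [0.4921 0.1562 0.1881] F [ 1.4  5.7 -6.9] op 0.0171
[[-0.0136, 0.0005, 0.9999], [-0.9999, 0.0011, -0.0136], [-0.0011, -1.0, 0.0005]]
[-0.252  0.412 -0.221  1.921  0.119  0.821 -2.121]
```

```bash
python3 -m creep '[0,0.0014,0.0116,0,0,0,0,0.0027,0.0114,0,0,0,0,0.0038,0.0111,0,0,0,0,0,0,0,0,0]'; python3 -c "
from h import *
st()
c,im=shot('wrist','w23')"
```

```text
time_s: 16.97
ee_pos: [0.5262, 0.1557, 0.179]
tcp_rot: [[-0.014, -0.002, 1.0], [-1.0, 0.001, -0.014], [-0.001, -1.0, -0.002]]
force: [-2.4, 5.9, -6.9]
opening: 0.0171
t 16.97 pos [0.5262 0.1557 0.179 ] F [-2.4  5.9 -6.9] op 0.0171
[[-0.0138, -0.0021, 0.9999], [-0.9999, 0.0008, -0.0138], [-0.0007, -1.0, -0.0021]]
[-0.238  0.472 -0.211  1.845  0.126  0.839 -2.097]
```

View pics/w23.png

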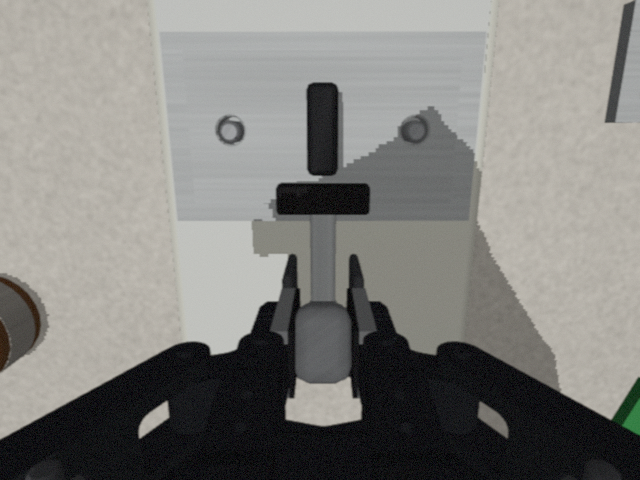

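```bash
python3 -m creep '[0,0.0035,-0.0015,0,0,0,0,0.0035,-0.0015,0,0,0,0,0.0025,-0.001,0,0,0,0,0,0,0,0,0]'; python3 -c "
from h import *
st()"; python3 -m creep '[0,0,0,0,0,0,0,0,0,0,0,0,0,0,0,0,0,0,0,0,0,0,0,0]' 0.6;  python3 -c "
from h import *
st()
c,im=shot('wrist','w24')"
```

```text
time_s: 17.35
ee_pos: [0.523, 0.1559, 0.1712]
tcp_rot: [[-0.014, 0.003, 1.0], [-1.0, 0.001, -0.014], [-0.002, -1.0, 0.002]]
force: [3.7, 5.6, 3.3]
opening: 0.0171
t 17.35 pos [0.523  0.1559 0.1712] F [3.7 5.6 3.3] op 0.0171
[[-0.0138, 0.0025, 0.9999], [-0.9999, 0.0015, -0.0138], [-0.0015, -1.0, 0.0025]]
[-0.242  0.476 -0.21   1.864  0.132  0.812 -2.104]
time_s: 17.68
ee_pos: [0.5221, 0.1548, 0.1703]
tcp_rot: [[-0.014, -0.0, 1.0], [-1.0, -0.0, -0.014], [0.0, -1.0, -0.0]]
force: [0.3, -1.3, -0.3]
opening: 0.0511
t 17.68 pos [0.5221 0.1548 0.1703] F [ 0.3 -1.3 -0.3] op 0.0511
[[-0.0143, -0.0002, 0.9999], [-0.9999, -0.0002, -0.0143], [0.0002, -1.0, -0.0002]]
[-0.242  0.477 -0.209  1.865  0.132  0.813 -2.104]
```

View pics/w24.png

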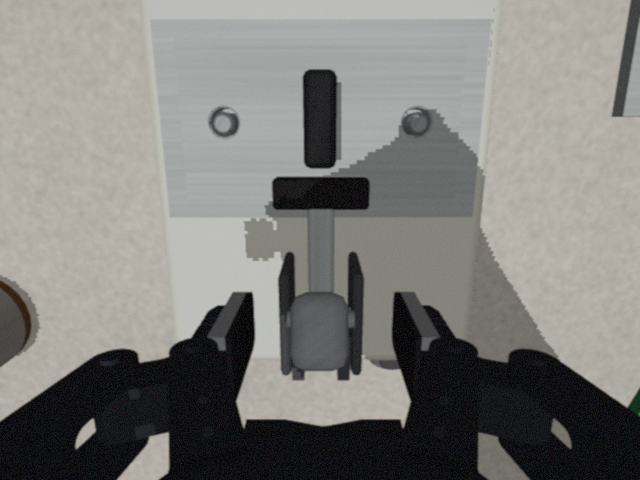

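```bash
python3 -m creep '[0,-0.03,0,0,0,0,0,-0.035,0,0,0,0,0,-0.035,0,0,0,0,0,-0.035,0,0,0,0,0,0,0.03,0,0,0,0,0,0.015,0,0,0,0,0,0,0,0,0]';  python3 -c "
from h import *
st()
c,im=shot('wrist','w25')
c,im=shot('scene','s25');cv2.imwrite('pics/s25c.png',cv2.resize(im[150:270,280:430,::-1],None,fx=5,fy=5))
c,im=shot('top','t25')"
```

```text
time_s: 18.32
ee_pos: [0.5693, 0.1538, 0.3053]
tcp_rot: [[-0.015, 0.001, 1.0], [-1.0, 0.0, -0.015], [-0.0, -1.0, 0.001]]
force: [-0.0, 0.2, -0.2]
opening: 0.0511
t 18.32 pos [0.5693 0.1538 0.3053] F [-0.   0.2 -0.2] op 0.0511
[[-0.0154, 0.0011, 0.9999], [-0.9999, 0.0, -0.0154], [-0.0, -1.0, 0.0011]]
[-0.214  0.402 -0.21   1.598  0.09   1.15  -2.031]
```

View pics/w25.png

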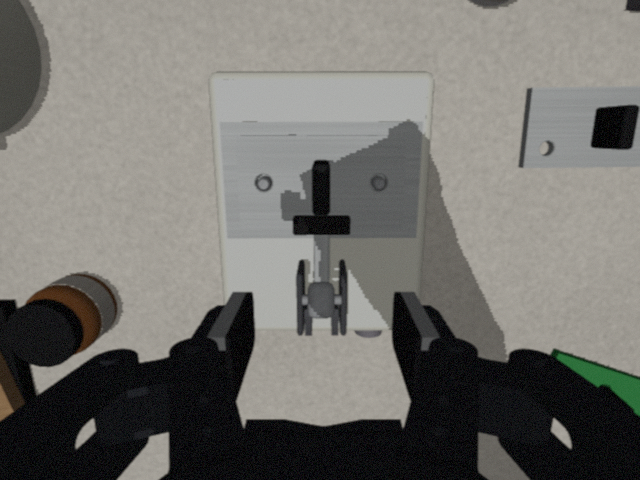

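View pics/s25c.png

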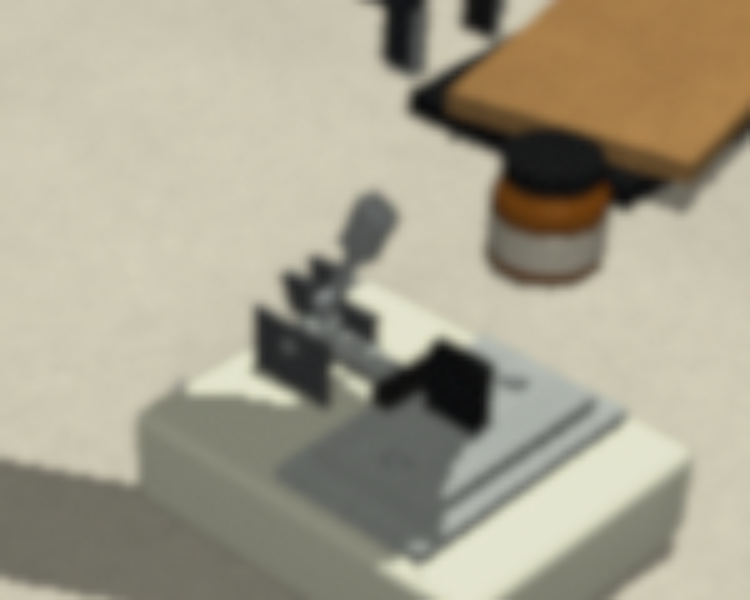

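View pics/s25.png

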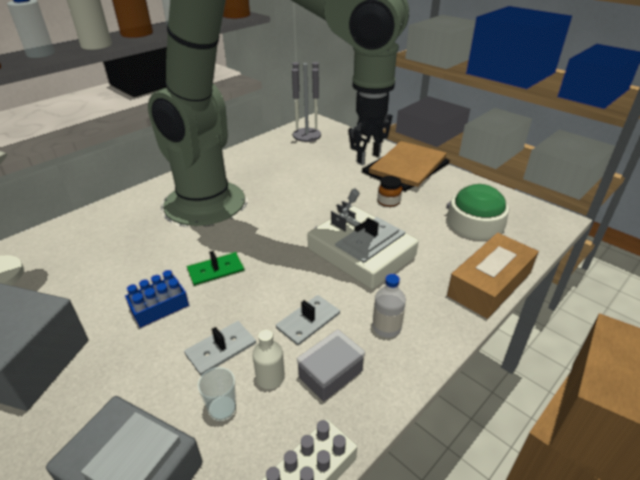

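```bash
python3 - <<'E'
import cv2,numpy as np
a=cv2.imread('pics/scene0.png')[180:225,330:375];b=cv2.imread('pics/s25.png')[180:225,330:375]
cv2.imwrite('pics/cmp.png',np.hstack([cv2.resize(x,None,fx=8,fy=8,interpolation=cv2.INTER_CUBIC) for x in (a,b)]))
E
```

```text
(no output)
```

View pics/cmp.png

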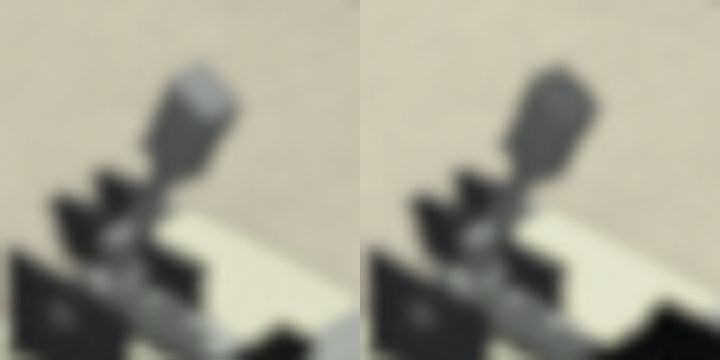

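The bat head is in the same place as at the start, fully in and locked. The plate lies flat and nothing is being touched, so I am handing in.

```bash
python3 -c "
from h import *
print(manip.sign_off()); st()"
```

```text
the job is handed in; nothing more can be done
None
the job is handed in; nothing more can be done
```

The shaker now carries plate_a, locked under the clamp finger, and I handed the job in at about 18.5 s of the 72 s allowed. No verdict is reported at hand-in.

**What I did**
- I pulled the bat out about 12 mm, flipped it to the front notch and let it spring in, which raised the finger.
- I lifted plate_a by its grip bar and lowered it over both pins. I watched the pins through the holes on the way down, and no contact forces showed.
- I pulled the bat out again and flipped it back to its first notch.

**Last checks**
- The pins stand in both holes and the plate looks flat.
- The clamp finger lies over the plate's edge, and the bat head sits where it was in the first picture.
- plate_b, plate_c and the bystanders look unmoved by eye in the scene picture.
- The gripper is clear of everything, with the wrist force near zero.

**What disagreed or went less smoothly**
- **Deck position:** the top and wrist cameras put the deck centre about 4 mm apart in x. I used the wrist view and the view through the holes.
- **First drop-in:** I pushed the bat slightly past its seat in the open notch, with about 38 N at the wrist, until I released it.
- **Flip back:** the pull force fell to about 2 N midway, probably because the bat had dropped onto the gate. I pulled 2 mm more before going on.

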